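Sort the parts for inspection and load the measuring stage

TASK

Sort these mixed pieces to where they belong: stand both brass bushes upright on the floor of the blue tray, stand the steel hexagonal coupling nut upright in the yellow tray, and lay the setting-ring gauge flat in the round recess of the wooden gauge box. The aluminium flanged sleeve is the part to be measured: set it plate down on the stage of the measuring stand, square, and slide it snug against both steel stops. Set every piece down gently, without dropping it, and leave all of them released and at rest.

Things in the scene. Friction and masses are not known exactly. Their poses are not given: they have to be found in the camera images.
- stand: Fixed measuring stand: dark base 200 x 330 mm; square XY stage (150 x 150), flat top 130 mm above the bench. Origin: on the bench under the stage centre. 58 mm column, 530 tall, 188 mm off to -y; head above 250 mm, swung to +x, 120 mm or more from the stage's centre. Micrometers stick out along +x and +y to 148 mm, 117 mm high. No stops at the stage's -x, +y edges.
- corner (a point): Where the planes of the two stop faces meet the stage top: (45, -45, 130) mm from the stand's origin, same axes. Fixed bright steel stops, 10 mm high, 12 wide: a long one (80 mm) whose face looks to +y, spanning x -90 to -10 from here; a short one (30 mm) whose face looks to -x, spanning y 35 to 65. A flange touching both has its origin at (-45, 45, 0) from here.
- flange: Loose aluminium flanged sleeve, about 0.28 kg: square plate 90 x 90 x 10 mm, on its middle an upright hollow round sleeve of 46 mm outer diameter that stands 40 mm above the plate (50 mm in all). Starts plate down on the bench. Origin: centre of the underside; x, y along the plate's edges, z up. Any of its four sides may face a stop.
- long_bush: Loose brass flanged bush, the long one: collar 40 mm diameter x 6 mm at the bottom, body 30 mm diameter, 46 mm high in all, hollow, about 0.17 kg. Starts standing on its collar on the bench. Origin: centre of the underside, z up.
- short_bush: Loose brass flanged bush, the short one: collar 40 mm diameter x 6 mm at the bottom, body 30 mm diameter, 34 mm high in all, hollow, about 0.13 kg. Starts standing on its collar on the bench. Origin: centre of the underside, z up.
- hex_nut: Loose bright steel hexagonal coupling nut, 30 mm across flats (34.6 mm across corners), 45 mm high, about 0.19 kg. Starts standing on end on the bench. Origin: centre of the underside, z up; one pair of flats faces along its own x axis (the others at 60 degree steps).
- ring_gauge: Loose dark steel setting-ring gauge, lying flat: 56 mm outer diameter, 25 mm bore, 24 mm high, about 0.37 kg. Origin: centre of the underside, z up.
- blue_tray: Shallow open blue plastic parts tray, fixed to the bench: 130 mm (its x) x 96 mm (its y), 14 mm high, walls and floor 3 mm thick, with a small lug at the middle of each short side that reaches 84 mm from the centre. Origin: centre of the underside, z up.
- yellow_tray: Shallow open yellow plastic parts tray, fixed to the bench: 130 mm (its x) x 96 mm (its y), 14 mm high, walls and floor 3 mm thick, lugs as on the blue tray. Origin: centre of the underside, z up.
- gauge_box: Small open wooden gauge box, fixed to the bench: 112 x 112 mm, rim 20 mm high, filled with black foam (its top 19 mm above the bench) that has one round recess of 71 mm diameter in the middle; the recess floor, lined blue, is 10 mm above the bench. Origin: centre of the box's underside, z up, under the middle of the recess.

How it is judged:
By the outcome, as a careful person would: the job done as asked, in the order asked, and still so for the second after the job is handed in, with the robot touching nothing.
It also fails if it takes over 115 s, if anything falls off the work surface, if the arm or the gripper's body presses on something with over 40 N, if the wrist force passes 120 N, or if a joint passes its speed limit or range.

ROBOT

A 7-joint arm with a two-finger parallel gripper is mounted at the origin on the work surface. World frame = base frame: x ahead of the robot, y to its left, z up, the work surface at z = 0. Lengths are in m, angles in rad, forces in N, time in s.
With the tool pointing down it reaches from about 0.4 to 0.85 m from the base axis. Payload 6.9 kg.
Tool frame: the origin (TCP) lies between the finger pads; the fingertips stand 19 mm ahead of it and the grasp point (between the pads) is the TCP; z points along the fingers, y is the line along which they close (so a half turn about z gives the same grasp; the last joint's range is limited). The gripper opens to 85 mm and grips with 20 to 120 N. Pads are 22 mm wide; open, the fingers measure 114 mm over their backs; the gripper's body (76 mm by 85 mm) begins 54 mm behind the grasp point. The pads swing forward as they close: fully open they stand 13 mm farther back than shut.
Start: joints at [-1.198, 0.507, -0.238, 1.5, 0.126, 1.149, -0.155], TCP at [0.165, 0.603, 0.25] pointing down, gripper open.
Joint ranges: [-3.08, 3.08], [-0.24, 2.05], [-1.43, 1.35], [0, 2.5], [-1.52, 4.66], [0.17, 1.96], [-2.89, 2.89]. Speed limits (rad/s): [2.39, 2.39, 3.14, 3.14, 3.14, 3.14, 3.14].

INTERFACE

Orientations are given as a rotation vector (axis times angle).
In Python, from cell import * gives the robot as it stands.
- The arm moves only by the tool carry_out, never from a script. Its argument "commands" is text: rows parted by semicolons, each of 6 numbers parted by spaces: the shift along the tool's x, y, z in units of 0.3 m (1.0 is 0.3 m), then the turn, a rotation vector about the tool's x, y, z in units of 60 degrees (1.0 is 60 degrees). In form: tx ty tz wx wy wz; .... A call has 1 to 10 rows; each row is the pose to reach, as a shift and turn from the pose commanded when the call began, along the tool's axes at that moment; what a row does not reach only later rows make up. A row lasts 1/8 s, in which the tool goes at most 62.5 mm and 10.7 degrees, less where a joint would pass 70% of its speed; a pose out of reach is approached as far as the arm can. A call with a number of a shift or a turn outside -1 to 1 is refused whole. A call with a gripper value outside its range is refused whole. "gripper" is the closure, from -1 (fully open) to 1 (shut), set as the call begins (left out, the last holds). The fingers move at their own pace and stop on an object; "newtons" is the grip in N (left out, the last holds). Time passes only in rows, so rows that repeat a pose let the fingers close. It gives the time, the measured TCP pose, the force, the opening and the grip force at its end, in the units of the state.
- get_state(): the state, without advancing time (a new reading comes with each control period).
- camera(name): name is "side" or "top" or "wrist"; returns (picture, depth): 384x512x3 uint8, red, green, blue; 384x512 float32, m along the optical axis (not along the pixel's ray), 0 where there is no reading.
- get_calibration(name): a dict with "K" (3x3 intrinsics, pixels), "cam_to_world" (4x4, takes a point from camera to world coordinates); the wrist camera has in their place "T_tool_cam" (4x4, takes a point from camera to tool coordinates, whose origin is the TCP and whose axes are the flange's). Camera axes: x right, y up, looking along -z (the intrinsics and any distortion apply to the point x, -y, -z); pixel columns grow to the right and rows downward; lengths in m; the calibration is good to about 2 mm. A picture is of the moment at which its call begins: read the wrist's pose just before it. get_calibration takes no time and is no camera call.
- close_job(): hands the job in; it is judged then, once.
The state is a dict: "time_s": time; "qpos": joint angles; "joint_vel": joint speeds; "tau": joint torques, N m; "position": TCP position; "tool_rot": TCP orientation; "force": force on the tool from outside, world axes, zero at the start; "wrist_torque": the same for the moment, N m; "finger_gap": finger opening in m; "grasp_force": force on a finger pad.
Only numpy, scipy, OpenCV 4.12 (cv2) and the standard library are available. Lean on these libraries where they do the work, as an engineer would, in place of code of your own. Each camera call takes 0.05 s, during which the arm holds its last target. There are 200 camera calls.

## Working session

There is one attempt and no reset: what is moved stays moved. The work goes in short steps, Python scripts to look and compute and a tool call to move; the robot and the scene stay as the last step left them, time stands still between calls to the robot, and variables do not carry over. Pictures are saved under pics/ and viewed, at most 17 in all, crops included, and the job is handed in when it is done.

Besides the shell and the picture viewer there is one more tool, called after ">>>" in YAML: its name, and indented under it one key for each argument. carry_out: Moves the arm, as the interface text tells. Shifts and turns lie within -1 to 1; 1 stands for 0.3 m of shift or 60 degrees of turn. Its arguments: {"type":"object","properties":{"commands":{"type":"string"},"gripper":{"type":"number"},"newtons":{"type":"number"}},"required":["commands"]}

```bash
ls; mkdir -p pics; cat > h.py <<'E'
from cell import *
import numpy as np, cv2
E
python3 - <<'E'
from h import *
print(get_state())
for n in ("side","top","wrist"):
    p,d=camera(n); np.savez(f"pics/{n}0.npz",p=p,d=d); cv2.imwrite(f"pics/{n}0.png",p[...,::-1]); print(n,get_calibration(n), (d>0).mean())
E
```

```text
pics
{'time_s': 0.0, 'qpos': array([-1.19849987,  0.50831474, -0.2375145 ,  1.50112348,  0.1257015 ,
        1.14887772, -0.15479469]), 'joint_vel': array([ 0.00028346,  0.00130105,  0.00078749, -0.00015595,  0.00065982,
        0.00016579,  0.00182518]), 'tau': array([ 9.46638502e-04, -6.20597935e+01, -2.18494467e+00, -2.49644637e+01,
        1.30254452e-02,  1.20523412e-02,  2.62057580e-05]), 'position': array([0.16473548, 0.60242511, 0.24944684]), 'tool_rot': array([-4.17794756e-01, -3.11349200e+00,  2.70781823e-03]), 'force': array([ 0.43068374, -0.34910576, -0.06953898]), 'wrist_torque': array([ 0.01882409, -0.01509638,  0.04984248]), 'grasp_force': 0.0, 'finger_gap': 0.08509458830973954}
side {'K': array([[440.62836383,   0.        , 252.34592493],
       [  0.        , 440.62836383, 194.21790526],
       [  0.        ,   0.        ,   1.        ]]), 'cam_to_world': array([[-0.91844519,  0.21304382, -0.33327281,  0.11981184],
       [-0.39554591, -0.49758478,  0.7719798 ,  0.89380318],
       [-0.00136595,  0.84084583,  0.54127296,  0.73915191],
       [ 0.        ,  0.        
[... 326 characters left out ...]
01582978, -0.01143387],
       [-0.00544955,  0.22032118,  0.97541216,  1.17360507],
       [ 0.        ,  0.        ,  0.        ,  1.        ]])} 0.9959309895833334
wrist {'K': array([[341.48895399,   0.        , 248.74231539],
       [  0.        , 341.48895399, 191.43803616],
       [  0.        ,   0.        ,   1.        ]]), 'T_tool_cam': array([[ 2.85493835e-04,  9.48152453e-01,  3.17815741e-01,
         8.19640140e-02],
       [ 9.99999956e-01, -2.43474963e-04, -1.71931192e-04,
        -2.25759875e-04],
       [-8.56368054e-05,  3.17815776e-01, -9.48152480e-01,
        -1.24123447e-01],
       [ 0.00000000e+00,  0.00000000e+00,  0.00000000e+00,
         1.00000000e+00]])} 0.99609375
```

View pics/top0.png

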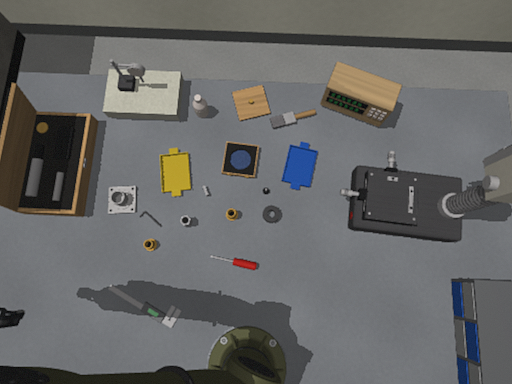

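View pics/side0.png

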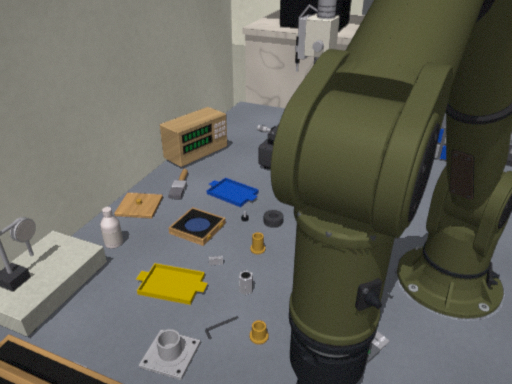

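```bash
cat > h.py <<'E'
from cell import *
import numpy as np, cv2
from scipy.spatial.transform import Rotation as R
def pose(s): 
    T=np.eye(4); T[:3,:3]=R.from_rotvec(s["tool_rot"]).as_matrix(); T[:3,3]=s["position"]; return T
def grab(name,tag):
    s=get_state(); p,d=camera(name); c=get_calibration(name)
    M=pose(s)@c["T_tool_cam"] if name=="wrist" else c["cam_to_world"]
    np.savez(f"pics/{tag}.npz",p=p,d=d,M=M,K=c["K"]); cv2.imwrite(f"pics/{tag}.png",p[...,::-1]); return p,d,M,c["K"]
def load(tag):
    f=np.load(f"pics/{tag}.npz"); return f["p"],f["d"],f["M"],f["K"]
def rays(uv,K):
    uv=np.atleast_2d(np.asarray(uv,float)); return np.c_[(uv[:,0]-K[0,2])/K[0,0],-(uv[:,1]-K[1,2])/K[1,1],-np.ones(len(uv))]
def plane(uv,M,K,z):
    r=rays(uv,K)@M[:3,:3].T; o=M[:3,3]; return o+r*((z-o[2])/r[:,2])[:,None]
def cloud(d,M,K):
    v,u=np.mgrid[:d.shape[0],:d.shape[1]]
    P=rays(np.c_[u.ravel(),v.ravel()],K)*d.reshape(-1,1)
    return (P@M[:3,:3].T+M[:3,3]).reshape(*d.shape,3)
E
python3 - <<'E'
from h import *
for n in ("top","side"):
    f=np.load(f"pics/{n}0.npz"); c=get_calibration(n); M,K=c["cam_to_world"],c["K"]
    np.savez(f"pics/{n}0.npz",p=f["p"],d=f["d"],M=M,K=K); P=cloud(f["d"],M,K); Z=P[...,2]
    print(n,"noise bench",)
    if n=="top": print(Z[225:235,100:130].mean(),Z[225:235,100:130].std(),Z[225:235,300:330].mean(),Z[150:155,330:340].mean())
    m=((Z>0.006)&(f["d"]>0)).astype(np.uint8)
    nn,L,st,ce=cv2.connectedComponentsWithStats(m)
    for i in range(1,nn):
        if 15<st[i,4]<9000:
            q=L==i; pr=P[q]; h=np.percentile(pr[:,2],95); t=q&(Z>h-.006)
            if 0.2<np.hypot(*pr[:,:2].mean(0))<1.1:
                uv=np.argwhere(t)[:,::-1].mean(0)
                print(ce[i].round(),st[i,:5],"h",h.round(3),"top xy",plane(uv,M,K,h)[0].round(3),"all",pr.mean(0).round(3))
E
```

```text
top noise bench
9.694308765706945e-05 0.0021386911602784397 0.007573869771189471 0.0005244201766762835
[142.  93.] [ 102   60   82   61 3869] h 0.167 top xy [0.884 0.413 0.167] all [0.846 0.395 0.068]
[360.  94.] [ 320   62   82   65 3257] h 0.143 top xy [ 0.865 -0.327  0.143] all [ 0.849 -0.321  0.117]
[250. 103.] [232  85  38  36 943] h 0.017 top xy [0.854 0.032 0.017] all [0.856 0.032 0.012]
[200. 107.] [192  95  17  23 274] h 0.11 top xy [0.817 0.201 0.11 ] all [0.807 0.198 0.067]
[289. 118.] [270 110  46  19 410] h 0.023 top xy [ 0.801 -0.103  0.023] all [ 0.801 -0.104  0.018]
[239. 160.] [ 221  142   38   37 1096] h 0.022 top xy [0.643 0.058 0.022] all [0.645 0.058 0.017]
[300. 166.] [281 142  36  48 243] h 0.018 top xy [ 0.631 -0.147  0.018] all [ 0.634 -0.147  0.013]
[173. 172.] [159 148  31  49 299] h 0.017 top xy [0.594 0.276 0.017] all [0.594 0.278 0.013]
[285. 166.] [283 158   5  17  19] h 0.018 top xy [ 0.632 -0.094  0.018] all [ 0.631 -0.095  0.013]
[121. 200.] [107 186  29  28 716] h 0.049 top xy [0.49  0.441 0.049] all [0.489 0.439 0.017]
[205. 191.] [202 186   7  11 
[... 1874 characters left out ...]
9  0.393 0.16 ] all [0.831 0.411 0.064]
[258. 241.] [252 233  12  18 200] h 0.045 top xy [0.457 0.081 0.045] all [0.456 0.081 0.03 ]
[216. 259.] [209 256  14   8  88] h 0.019 top xy [0.531 0.17  0.019] all [0.532 0.169 0.014]
[171. 283.] [136 263  72  40 604] h 0.014 top xy [0.59  0.281 0.014] all [0.594 0.279 0.011]
[246. 281.] [239 271  14  22 270] h 0.045 top xy [0.427 0.223 0.045] all [0.425 0.226 0.032]
[259. 330.] [250 320  17  22 249] h 0.033 top xy [0.347 0.335 0.033] all [0.348 0.335 0.023]
[170. 353.] [ 139  329   62   49 1805] h 0.048 top xy [0.49  0.444 0.048] all [0.486 0.45  0.018]
[ 41. 366.] [   0  335  122   49 3251] h 0.253 top xy [0.522 0.697 0.253] all [0.628 0.606 0.099]
```

View pics/wrist0.png

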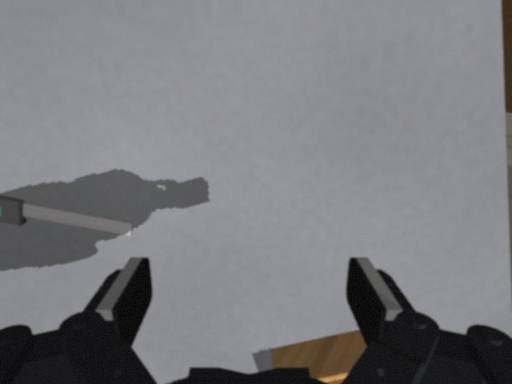

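```bash
cat >> h.py <<'E'
def yawof(s):  # direction of tool y, degrees
    y=R.from_rotvec(s["tool_rot"]).as_matrix()[:,1]; return np.degrees(np.arctan2(y[1],y[0]))
def go(x,y,z,yaw=None,s=None):
    """shift and turn (move units) from the measured pose to tcp x,y,z, pointing down, tool y at yaw deg (mod 180)"""
    s=s or get_state(); T=pose(s); a=yawof(s)
    yaw=a if yaw is None else a+(yaw-a+90)%180-90
    c,q=np.cos(np.radians(yaw)),np.sin(np.radians(yaw))
    G=np.array([[-q,c,0],[c,q,0],[0,0,-1.]]).T; G=np.c_[np.cross([c,q,0],[0,0,-1.]),[c,q,0],[0,0,-1.]]
    t=T[:3,:3].T@(np.array([x,y,z])-T[:3,3])/.3
    w=R.from_matrix(T[:3,:3].T@G).as_rotvec()/np.radians(60)
    print(" ".join(f"{v:.3f}" for v in np.r_[t,w])); return np.r_[t,w]
E
python3 - <<'E'
from h import *
for n in ("top0","side0"):
    p,d,M,K=load(n); hsv=cv2.cvtColor(p,cv2.COLOR_RGB2HSV)
    for nm,lo,hi in (("blue",(105,120,60),(125,255,255)),("yellow",(24,150,80),(34,255,255))):
        m=cv2.inRange(hsv,lo,hi); cs,_=cv2.findContours(m,cv2.RETR_EXTERNAL,cv2.CHAIN_APPROX_NONE)
        for c in cs:
            if cv2.contourArea(c)<300: continue
            w=plane(c[:,0],M,K,.014)[:,:2]
            r=cv2.minAreaRect((w*1000).astype(np.float32)); b=cv2.boxPoints(r)
            e=b[1]-b[0]; f=b[2]-b[1]; l=e if np.hypot(*e)>np.hypot(*f) else f
            print(n,nm,np.round(r[0]),np.round(r[1]),"long axis deg",round(np.degrees(np.arctan2(l[1],l[0]))%180,1), cv2.contourArea(c))
p,d,M,K=load("top0"); P=cloud(d,M,K)
m=(abs(P[...,2]-.131)<.006)
m[:140]=0;m[260:]=0;m[:,:340]=0;m[:,440:]=0
cs,_=cv2.findContours(m.astype(np.uint8),cv2.RETR_EXTERNAL,cv2.CHAIN_APPROX_NONE)
c=max(cs,key=cv2.contourArea); r=cv2.minAreaRect((plane(c[:,0],M,K,.13)[:,:2]*1000).astype(np.float32)); print("stage",r,np.median(P[m][:,2]))
# fingers in tool frame at full opening
f=np.load("pics/wrist0.npz"); c=get_calibration("wrist"); Q=cloud(f["d"],c["T_tool_cam"],c["K"])
g=(Q[...,2]>-.04)&(Q[...,2]<.06)&(f["d"]>0); q=Q[g]; print("finger pts",len(q)); 
for sgn in (-1,1):
    k=q[np.sign(q[:,1])==sgn]; print(np.percentile(k,[0.5,5,95,99.5],axis=0).round(3).tolist())
s=get_state(); print(yawof(s)); go(.348,.333,.10,None,s)
E
```

```text
top0 blue [ 106. -674.] [ 35. 112.] long axis deg 180.0 384.5
top0 blue [ 227. -640.] [ 30. 104.] long axis deg 180.0 300.0
top0 blue [ 636. -145.] [ 97. 167.] long axis deg 168.8 1095.0
top0 yellow [595. 272.] [166.  95.] long axis deg 9.0 1077.0
side0 blue [ 635. -133.] [110. 169.] long axis deg 168.6 857.5
side0 yellow [592. 281.] [168. 106.] long axis deg 9.0 1899.0
stage ((516.1640014648438, -404.206298828125), (151.53082275390625, 150.5173797607422), 85.17513275146484) 0.12991370808137548
finger pts 7988
[[-0.011, -0.065, -0.04], [-0.007, -0.056, -0.039], [0.012, -0.043, 0.0], [0.014, -0.042, 0.004]]
[[-0.011, 0.042, -0.04], [-0.007, 0.042, -0.039], [0.012, 0.056, 0.0], [0.014, 0.065, 0.005]]
74.71280517926594
-0.826 -0.705 0.500 -0.001 0.000 0.000
```

>>> carry_out:
  commands: "-0.826 -0.705 0.3 0 0 0; -0.826 -0.705 0.3 0 0 0; -0.826 -0.705 0.3 0 0 0; -0.826 -0.705 0.3 0 0 0; -0.826 -0.705 0.3 0 0 0; -0.826 -0.705 0.3 0 0 0; -0.826 -0.705 0.3 0 0 0; -0.826 -0.705 0.3 0 0 0"

```text
time_s: 1.15
position: [0.3476, 0.3346, 0.1605]
tool_rot: [-0.416, -3.114, -0.001]
force: [-0.4, 0.1, -0.0]
finger_gap: 0.0858
grasp_force: 0.0
```

```bash
cat >> h.py <<'E'
def look(tag,zmin=.008,zpl=None,area=60):
    """wrist view: blobs standing over zmin, their height and centre of the top"""
    p,d,M,K=grab("wrist",tag); P=cloud(d,M,K); Z=P[...,2]
    T=get_calibration("wrist")["T_tool_cam"]; Q=cloud(d,T,K)
    m=((Z>zmin)&(d>0)&(Q[...,2]>.03)).astype(np.uint8)
    n,L,st,ce=cv2.connectedComponentsWithStats(m)
    for i in range(1,n):
        if st[i,4]<area: continue
        q=L==i; h=np.percentile(Z[q],90); t=(q&(Z>h-.004)).astype(np.uint8)
        c=max(cv2.findContours(t,cv2.RETR_EXTERNAL,cv2.CHAIN_APPROX_NONE)[0],key=cv2.contourArea)
        w=plane(c[:,0],M,K,h)[:,:2]*1000; e=cv2.minEnclosingCircle(w.astype(np.float32)); r=cv2.minAreaRect(w.astype(np.float32))
        print("px",ce[i].round(),st[i,4],"h",round(h,4),"circ",np.round(e[0],1),round(e[1],1),"rect",np.round(r[0],1),np.round(r[1],1),round(r[2],1))
    return p,d,M,K
E
python3 - <<'E'
from h import *
s=get_state(); print(s["time_s"],s["position"],yawof(s),s["qpos"].round(2))
look("w1")
E
```

```text
1.15 [0.34756203 0.334603   0.16047979] 74.76638148167669 [-0.67  0.39 -0.2   1.99  0.11  0.76  0.37]
px [244. 189.] 1146 h 0.0348 circ [348.7 330.3] 15.0 rect [348.8 330. ] [28.6 29.3] 74.8
px [  7. 214.] 116 h 0.016 circ [321.3 129.2] 7.4 rect [321.  129.3] [13.9  6.6] 80.8
px [419. 278.] 3679 h 0.0448 circ [487.2 449.4] 24.7 rect [484.4 453.4] [49.4 14.8] 34.4
px [343. 275.] 129 h 0.011 circ [462.5 395.9] 13.3 rect [462.  393.3] [ 8.2 26.6] 80.0
px [155. 305.] 851 h 0.0461 circ [431.7 222.5] 16.2 rect [434.5 225.8] [13.6 32.3] 50.0
px [239. 358.] 815 h 0.0151 circ [527. 280.] 37.4 rect [522.8 280.8] [73.4 26.2] 77.7
```

View pics/w1.png

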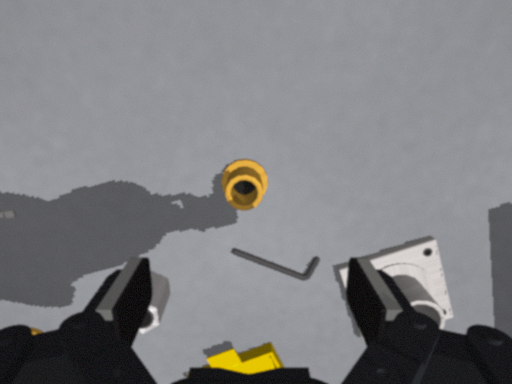

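```bash
python3 -c "
from h import *
go(.3487,.3305,.030)"
```

```text
-0.008 -0.014 0.435 0.001 -0.000 0.000
```

>>> carry_out:
  commands: "-0.008 -0.014 0.2 0 0 0; -0.008 -0.014 0.35 0 0 0; -0.008 -0.014 0.42 0 0 0; -0.008 -0.014 0.435 0 0 0; -0.008 -0.014 0.435 0 0 0"

```text
time_s: 1.82
position: [0.349, 0.3299, 0.0302]
tool_rot: [0.416, 3.114, 0.001]
force: [-0.4, 0.3, -0.2]
finger_gap: 0.0855
grasp_force: 0.0
```

>>> carry_out:
  commands: "0 0 0 0 0 0; 0 0 0 0 0 0; 0 0 0 0 0 0; 0 0 0 0 0 0; 0 0 0 0 0 0; 0 0 0 0 0 0; 0 0 0 0 0 0"
  gripper: 1
  newtons: 40

```text
time_s: 2.7
position: [0.3496, 0.329, 0.0305]
tool_rot: [0.418, 3.113, 0.001]
force: [-0.9, -0.5, 7.6]
finger_gap: 0.029
grasp_force: 38.9
```

```bash
python3 - <<'E'
from h import *
s=get_state();print(s["time_s"],s["finger_gap"],s["grasp_force"],s["force"],s["position"])
go(*s["position"][:2],.12); print("blue yaw goals")
a=np.radians(-11.2); u=np.array([np.cos(a),np.sin(a)]); c=np.array([.633,-.141])
for k in (.032,-.032):
    print(c+k*u); go(*(c+k*u),.12,78.8)
p,d,M,K=grab("wrist","w2"); c=get_calibration("wrist"); Q=cloud(d,c["T_tool_cam"],K)
g=(Q[...,2]>-.04)&(Q[...,2]<.06)&(d>0)&(abs(Q[...,0])<.012); q=Q[g]
for sgn in (-1,1):
    k=q[(np.sign(q[:,1])==sgn)&(abs(q[:,1])>.017)]; print(np.percentile(k,[0.5,5,95,99.5],axis=0).round(3).tolist())
E
```

```text
2.7 0.02896746193719583 38.898917036131024 [-0.94851699 -0.48629903  7.55903743] [0.34955896 0.32902135 0.03052473]
-0.000 0.000 -0.298 0.001 0.001 -0.000
blue yaw goals
[ 0.66439056 -0.1472155 ]
-1.431 -1.254 -0.298 0.001 0.001 -0.068
[ 0.60160944 -0.1347845 ]
-1.218 -1.269 -0.299 0.001 0.001 -0.068
[[-0.012, -0.126, -0.04], [-0.01, -0.118, -0.039], [0.012, -0.02, 0.031], [0.012, -0.017, 0.031]]
[[-0.012, 0.017, -0.04], [-0.01, 0.021, -0.039], [0.012, 0.125, 0.031], [0.012, 0.132, 0.031]]
```

>>> carry_out:
  commands: "0 0 -0.1 0 0 0; 0 0 -0.3 0 0 0; -0.2 -0.17 -0.35 0 0 -0.03; -0.4 -0.35 -0.35 0 0 -0.068; -0.6 -0.52 -0.35 0 0 -0.068; -0.75 -0.66 -0.35 0 0 -0.068; -0.9 -0.79 -0.35 0 0 -0.068; -1 -0.876 -0.35 0 0 -0.068; -1 -0.876 -0.35 0 0 -0.068"

```text
time_s: 3.88
position: [0.5707, -0.0087, 0.1346]
tool_rot: [0.316, 3.125, -0.003]
force: [-0.1, 1.2, -0.9]
finger_gap: 0.0289
grasp_force: 40.0
```

>>> carry_out:
  commands: "-0.15 -0.15 0 0 0 0; -0.3 -0.28 0 0 0 0; -0.4 -0.34 0 0 0 0; -0.415 -0.36 0 0 0 0; -0.415 -0.36 0 0 0 0; -0.415 -0.36 0 0 0 0"

```text
time_s: 4.62
position: [0.6698, -0.1322, 0.1349]
tool_rot: [-0.304, -3.126, -0.001]
force: [0.3, 0.5, -0.7]
finger_gap: 0.0285
grasp_force: 40.0
```

```bash
python3 - <<'E'
from h import *
s=get_state();print(s["time_s"],s["finger_gap"],s["grasp_force"],s["force"],s["position"],s["qpos"].round(2))
go(.664,-.147,.037,78.8)
p,d,M,K=grab("wrist","w3"); P=cloud(d,M,K); hsv=cv2.cvtColor(p,cv2.COLOR_RGB2HSV)
m=cv2.inRange(hsv,(105,120,40),(125,255,255))>0
print("blue z",np.percentile(P[m][:,2],[5,30,50,70,95]).round(4), m.sum())
b=P[...,2]; print("bench",np.median(b[20:60,100:400]))
c=max(cv2.findContours(m.astype(np.uint8),0,1)[0],key=cv2.contourArea)
print(cv2.minAreaRect((plane(c[:,0],M,K,.014)[:,:2]*1000).astype(np.float32)))
E
```

```text
4.625 0.02850639638184536 39.95029038749635 [ 0.33133144  0.54101268 -0.71225739] [ 0.66977246 -0.13220473  0.13489118] [ 0.28  0.69 -0.21  1.48  0.16  0.99  1.4 ]
0.009 -0.052 0.326 0.001 -0.001 0.001
blue z [0.0026 0.0035 0.004  0.0098 0.0148] 28069
bench 0.0007591549543140841
((631.3579711914062, -144.13323974609375), (96.38423156738281, 157.52622985839844), 78.86392974853516)
```

View pics/w3.png

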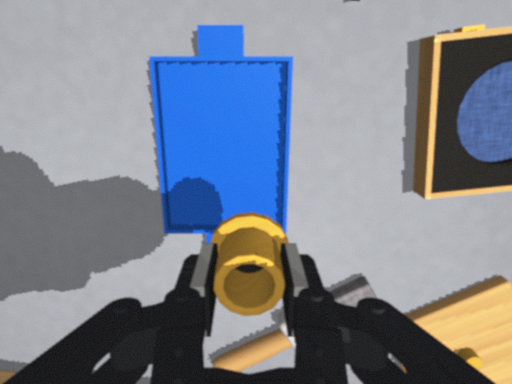

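```bash
python3 - <<'E'
from h import *
go(.6655,-.151,.036,78.8)
E
```

```text
0.002 -0.064 0.330 0.001 -0.001 0.002
```

>>> carry_out:
  commands: "0.002 -0.064 0.12 0 0 0; 0.002 -0.064 0.22 0 0 0; 0.002 -0.064 0.29 0 0 0; 0.002 -0.064 0.32 0 0 0; 0.002 -0.064 0.33 0 0 0; 0.002 -0.064 0.33 0 0 0; 0.002 -0.064 0.335 0 0 0; 0.002 -0.064 0.335 0 0 0"

```text
time_s: 5.68
position: [0.6664, -0.1527, 0.0347]
tool_rot: [0.307, 3.126, -0.0]
force: [0.3, 0.3, -1.0]
finger_gap: 0.0294
grasp_force: 40.0
```

>>> carry_out:
  commands: "0 0 0.003 0 0 0; 0 0 0.003 0 0 0; 0 0 0.003 0 0 0"

```text
time_s: 6.05
position: [0.6664, -0.1528, 0.0337]
tool_rot: [0.307, 3.126, -0.0]
force: [-0.8, 0.5, 1.2]
finger_gap: 0.029
grasp_force: 40.2
```

>>> carry_out:
  commands: "0 0 0 0 0 0; 0 0 0 0 0 0; 0 0 0 0 0 0; 0 0 -0.06 0 0 0; 0 0 -0.2 0 0 0; 0 0 -0.4 0 0 0; 0 0 -0.4 0 0 0"
  gripper: -0.3

```text
time_s: 6.92
position: [0.6695, -0.153, 0.1607]
tool_rot: [0.306, 3.115, -0.002]
force: [0.5, 0.0, 0.1]
finger_gap: 0.0551
grasp_force: 0.0
```

```bash
python3 - <<'E'
from h import *
s=get_state();print(s["time_s"],s["finger_gap"],s["position"])
look("w4",.02); go(.457,.0785,.15,78.8)
E
```

```text
6.925 0.055103589628059106 [ 0.66945665 -0.15300395  0.16068516]
px [460. 102.] 1506 h 0.0215 circ [645.   28.3] 62.8 rect [645.   28.3] [ 60.3 111.7] 85.1
px [486.  54.] 95 h 0.021 circ [609.1  30.8] 7.7 rect [608.4  33. ] [15.   9.5] 13.2
px [ 11. 136.] 2024 h 0.0507 circ [ 608.6 -317.9] 18.1 rect [ 610.2 -314.4] [ 8.2 36.1] 65.3
px [248. 181.] 925 h 0.0379 circ [ 665.  -152.9] 15.1 rect [ 664.7 -152.8] [28.8 29.3] 78.8
px [311. 312.] 178 h 0.0212 circ [ 807.3 -121.2] 18.9 rect [ 807.4 -121.9] [37.2  9.6] 5.3
px [477. 334.] 239 h 0.0251 circ [857.3  28.1] 9.4 rect [857.1  28.1] [18.7 15.1] 34.2
px [256. 341.] 107 h 0.0211 circ [ 826.7 -177.8] 16.5 rect [ 827.5 -177.5] [ 9.2 32.9] 18.6
px [  8. 353.] 241 h 0.0391 circ [ 790.1 -406.6] 7.5 rect [ 788.2 -407.9] [ 6.4 14.8] 33.4
px [185. 370.] 87 h 0.0321 circ [ 844.4 -250.4] 3.4 rect [ 844.1 -250.5] [4.8 6.2] 78.8
px [115. 377.] 281 h 0.0483 circ [ 823.  -308.5] 11.7 rect [ 821.9 -308.2] [23.1  5.9] 78.8
0.840 0.620 0.020 -0.000 0.006 -0.000
```

>>> carry_out:
  commands: "0.84 0.62 0.02 0 0.003 0; 0.84 0.62 0.02 0 0.006 0; 0.84 0.62 0.02 0 0.006 0; 0.84 0.62 0.02 0 0.006 0; 0.84 0.62 0.02 0 0.006 0; 0.84 0.62 0.02 0 0.006 0; 0.84 0.62 0.02 0 0.006 0; 0.84 0.62 0.02 0 0.006 0"
  gripper: -1

```text
time_s: 7.98
position: [0.456, 0.0777, 0.1473]
tool_rot: [-0.31, -3.12, -0.0]
force: [0.2, -0.6, -0.1]
finger_gap: 0.0852
grasp_force: 0.0
```

```bash
python3 - <<'E'
from h import *
s=get_state();print(s["time_s"],s["finger_gap"],s["position"])
look("w5",.02); go(.457,.0785,.034,78.8)
E
```

```text
7.975 0.08523241912956003 [0.45599924 0.07765131 0.14725672]
px [107.   2.] 446 h 0.0234 circ [311.7  17.1] 31.4 rect [313.4  16.7] [62.8  4. ] 78.7
px [441. 121.] 2688 h 0.0466 circ [428.8 215.5] 17.6 rect [428.6 215.7] [35.1 30.2] 46.9
px [244. 202.] 1354 h 0.0469 circ [458.6  73.2] 15.2 rect [458.5  73.2] [28.9 29.3] 78.7
px [ 89. 232.] 2953 h 0.0253 circ [465.3 -53.4] 28.3 rect [465.3 -53.5] [55.7 54.7] 78.7
px [369. 256.] 240 h 0.0215 circ [533.5 164.5] 18.0 rect [533.7 164.3] [35.4  8.9] 28.9
px [315. 347.] 300 h 0.0212 circ [624.7  99.8] 33.2 rect [624.4  99. ] [29.7 61.3] 85.9
px [236. 341.] 423 h 0.0212 circ [603.6  44.4] 42.5 rect [593.5  42.2] [29.2 84.9] 12.2
-0.005 0.003 0.377 -0.000 -0.006 -0.002
```

```bash
python3 - <<'E'
from h import *
go(.4585,.0735,.035,78.8)
E
```

```text
-0.013 -0.012 0.374 -0.000 -0.006 -0.002
```

>>> carry_out:
  commands: "-0.013 -0.012 0.17 0 -0.006 0; -0.013 -0.012 0.3 0 -0.006 0; -0.013 -0.012 0.36 0 -0.006 0; -0.013 -0.012 0.374 0 -0.006 0; -0.013 -0.012 0.374 0 -0.006 0"

```text
time_s: 8.65
position: [0.458, 0.0743, 0.0353]
tool_rot: [0.308, 3.126, -0.0]
force: [0.1, 0.6, -0.1]
finger_gap: 0.0851
grasp_force: 0.0
```

>>> carry_out:
  commands: "0 0 0 0 0 0; 0 0 0 0 0 0; 0 0 0 0 0 0; 0 0 0 0 0 0; 0 0 0 0 0 0; 0 0 0 0 0 0; 0 0 0 0 0 0"
  gripper: 1
  newtons: 40

```text
time_s: 9.52
position: [0.4578, 0.0747, 0.0358]
tool_rot: [0.307, 3.126, 0.0]
force: [-1.6, -0.7, 5.7]
finger_gap: 0.0292
grasp_force: 39.0
```

```bash
python3 - <<'E'
from h import *
s=get_state();print(s["time_s"],s["finger_gap"],s["position"])
go(.607,-.139,.12,78.8)
E
```

```text
9.525 0.029215155960179474 [0.45783178 0.07465328 0.03580753]
-0.627 -0.602 -0.280 0.000 0.001 -0.000
```

>>> carry_out:
  commands: "0 0 -0.15 0 0 0; -0.05 -0.05 -0.28 0 0 0; -0.18 -0.17 -0.28 0 0 0; -0.32 -0.31 -0.28 0 0 0; -0.46 -0.44 -0.28 0 0 0; -0.57 -0.54 -0.28 0 0 0; -0.627 -0.602 -0.28 0 0 0; -0.627 -0.602 -0.28 0 0 0; -0.627 -0.602 -0.28 0 0 0"

```text
time_s: 10.65
position: [0.6063, -0.138, 0.1188]
tool_rot: [-0.306, -3.125, -0.001]
force: [0.6, -0.9, -1.5]
finger_gap: 0.0293
grasp_force: 40.3
```

```bash
python3 - <<'E'
from h import *
s=get_state();print(s["time_s"],s["finger_gap"],s["position"])
go(.607,-.139,.0405,78.8)
E
```

```text
10.65 0.029286854944623176 [ 0.60627279 -0.13804199  0.11879557]
-0.003 -0.003 0.261 0.001 -0.001 0.001
```

>>> carry_out:
  commands: "-0.003 -0.003 0.1 0 0 0; -0.003 -0.003 0.19 0 0 0; -0.003 -0.003 0.24 0 0 0; -0.003 -0.003 0.255 0 0 0; -0.003 -0.003 0.262 0 0 0; -0.003 -0.003 0.262 0 0 0; -0.003 -0.003 0.265 0 0 0; -0.003 -0.003 0.265 0 0 0"

```text
time_s: 11.65
position: [0.6078, -0.1402, 0.04]
tool_rot: [0.307, 3.126, -0.0]
force: [0.4, 0.0, -2.1]
finger_gap: 0.0295
grasp_force: 40.3
```

>>> carry_out:
  commands: "0 0 0.003 0 0 0; 0 0 0.003 0 0 0; 0 0 0.003 0 0 0"

```text
time_s: 12.02
position: [0.6078, -0.1402, 0.039]
tool_rot: [0.307, 3.126, -0.0]
force: [-0.0, -0.5, 2.2]
finger_gap: 0.0294
grasp_force: 40.5
```

Contact. Release, rise, and head to the nut.

>>> carry_out:
  commands: "0 0 0 0 0 0; 0 0 0 0 0 0; 0 0 0 0 0 0; 0 0 -0.06 0 0 0; 0 0 -0.2 0 0 0; 0 0 -0.37 0 0 0; 0 0 -0.37 0 0 0"
  gripper: -0.3

```text
time_s: 12.9
position: [0.6104, -0.1404, 0.1555]
tool_rot: [0.306, 3.117, -0.001]
force: [0.1, -0.8, -0.3]
finger_gap: 0.0555
grasp_force: 0.0
```

```bash
python3 - <<'E'
from h import *
s=get_state();print(s["time_s"],s["finger_gap"],s["position"])
look("w6",.02,area=300); go(.4287,.2155,.14,76.9)
E
```

```text
12.9 0.05552690067494015 [ 0.61039895 -0.140417    0.15552057]
px [454. 179.] 1383 h 0.0214 circ [645.4  34.8] 66.3 rect [645.3  34.1] [ 71.9 112.6] 85.9
px [ 14. 205.] 3613 h 0.0614 circ [ 606.2 -320. ] 23.6 rect [ 608.4 -315.2] [10.5 47.3] 65.4
px [248. 190.] 1357 h 0.0498 circ [ 608.9 -140.8] 15.0 rect [ 608.9 -140.8] [28.6 29.5] 78.8
px [247. 253.] 1036 h 0.0378 circ [ 664.1 -152.9] 15.5 rect [ 664.5 -152.7] [28.8 29.9] 78.8
0.820 1.046 0.039 -0.000 0.005 0.031
```

>>> carry_out:
  commands: "0.784 1 0.02 0 0.005 0.031; 0.784 1 0.02 0 0.005 0.031; 0.784 1 0.02 0 0.005 0.031; 0.784 1 0.02 0 0.005 0.031; 0.784 1 0.02 0 0.005 0.031; 0.784 1 0.02 0 0.005 0.031; 0.784 1 0.02 0 0.005 0.031; 0.784 1 0.02 0 0.005 0.031; 0.784 1 0.02 0 0.005 0.031"
  gripper: -1

```text
time_s: 14.08
position: [0.4359, 0.1981, 0.1435]
tool_rot: [-0.361, -3.115, 0.001]
force: [1.7, 0.6, 0.1]
finger_gap: 0.0854
grasp_force: 0.0
```

```bash
python3 - <<'E'
from h import *
s=get_state();print(s["time_s"],s["finger_gap"],s["position"])
look("w7",.02,area=300); go(.4287,.2155,.034,76.9)
E
```

```text
14.075 0.08537528839330245 [0.43589809 0.19814631 0.14346888]
px [273. 183.] 1925 h 0.0466 circ [428.5 217. ] 17.1 rect [428.5 217.1] [29.7 33.5] 77.0
0.035 0.051 0.365 -0.001 -0.005 -0.002
```

>>> carry_out:
  commands: "0.035 0.056 0.12 0 -0.005 0; 0.035 0.056 0.28 0 -0.005 0; 0.035 0.056 0.35 0 -0.005 0; 0.035 0.056 0.365 0 -0.005 0; 0.035 0.056 0.365 0 -0.005 0"

```text
time_s: 14.75
position: [0.4289, 0.2181, 0.0346]
tool_rot: [0.36, 3.121, -0.0]
force: [0.3, -0.7, 0.2]
finger_gap: 0.0855
grasp_force: 0.0
```

>>> carry_out:
  commands: "0 0 0 0 0 0; 0 0 0 0 0 0; 0 0 0 0 0 0; 0 0 0 0 0 0; 0 0 0 0 0 0; 0 0 0 0 0 0; 0 0 0 0 0 0"
  gripper: 1
  newtons: 40

```text
time_s: 15.62
position: [0.4285, 0.2187, 0.0349]
tool_rot: [0.357, 3.12, 0.0]
force: [-1.3, -0.5, 5.4]
finger_gap: 0.0295
grasp_force: 39.5
```

```bash
python3 - <<'E'
from h import *
s=get_state();print(s["time_s"],s["finger_gap"],s["position"],s["force"])
go(.593,.278,.12,99)
E
```

```text
15.625 0.029472729414915366 [0.42853274 0.21874421 0.03491408] [-1.31817167 -0.5405379   5.41530191]
-0.490 0.316 -0.283 0.000 0.001 -0.368
```

>>> carry_out:
  commands: "0 0 -0.15 0 0 0; -0.04 0.03 -0.28 0 0 -0.05; -0.16 0.1 -0.28 0 0 -0.15; -0.28 0.18 -0.28 0 0 -0.27; -0.4 0.26 -0.28 0 0 -0.368; -0.47 0.3 -0.28 0 0 -0.368; -0.49 0.316 -0.28 0 0 -0.368; -0.49 0.316 -0.28 0 0 -0.368"

```text
time_s: 16.62
position: [0.5921, 0.2778, 0.1178]
tool_rot: [0.247, -3.13, 0.001]
force: [-1.0, 0.2, -2.4]
finger_gap: 0.0292
grasp_force: 40.6
```

```bash
python3 - <<'E'
from h import *
s=get_state();print(s["time_s"],s["finger_gap"],s["position"])
p,d,M,K=grab("wrist","w8"); P=cloud(d,M,K); m=cv2.inRange(cv2.cvtColor(p,cv2.COLOR_RGB2HSV),(22,130,60),(36,255,255))
c=max(cv2.findContours(m,0,1)[0],key=cv2.contourArea); print(np.percentile(P[m>0][:,2],[10,30,50]).round(4),cv2.minAreaRect((plane(c[:,0],M,K,.014)[:,:2]*1000).astype(np.float32)))
go(.593,.278,.039,99)
E
```

```text
16.625 0.02921699048181051 [0.5921222  0.27782992 0.11778545]
[0.0028 0.0033 0.0037] ((580.7374267578125, 270.4776306152344), (139.5323486328125, 96.43602752685547), 9.040438652038574)
-0.005 0.000 0.263 -0.000 -0.001 0.001
```

>>> carry_out:
  commands: "-0.006 -0.016 0.1 0 0 0; -0.006 -0.016 0.19 0 0 0; -0.006 -0.016 0.24 0 0 0; -0.006 -0.016 0.255 0 0 0; -0.006 -0.016 0.263 0 0 0; -0.006 -0.016 0.263 0 0 0; -0.006 -0.016 0.266 0 0 0; -0.006 -0.016 0.266 0 0 0"

```text
time_s: 17.68
position: [0.5956, 0.2734, 0.0388]
tool_rot: [-0.247, 3.131, 0.0]
force: [-0.1, -0.2, -2.2]
finger_gap: 0.0294
grasp_force: 40.7
```

>>> carry_out:
  commands: "0 0 0.003 0 0 0; 0 0 0.003 0 0 0; 0 0 0.003 0 0 0"

```text
time_s: 18.05
position: [0.5956, 0.2734, 0.038]
tool_rot: [-0.247, 3.131, 0.0]
force: [-0.9, -0.4, 4.2]
finger_gap: 0.0295
grasp_force: 41.3
```

>>> carry_out:
  commands: "0 0 0 0 0 0; 0 0 0 0 0 0; 0 0 0 0 0 0; 0 0 -0.06 0 0 0; 0 0 -0.2 0 0 0; 0 0 -0.37 0 0 0; 0 0 -0.37 0 0 0"
  gripper: -0.3

```text
time_s: 18.92
position: [0.5977, 0.2751, 0.1547]
tool_rot: [-0.246, 3.123, 0.006]
force: [-0.1, -0.3, -0.5]
finger_gap: 0.0553
grasp_force: 0.0
```

```bash
python3 - <<'E'
from h import *
s=get_state();print(s["time_s"],s["finger_gap"],s["position"])
look("w9",.02,area=300); go(.465,-.053,.15,85)
E
```

```text
18.925 0.05530514140608947 [0.59770316 0.27511068 0.15466205]
px [489.  83.] 2247 h 0.0503 circ [496.7 428.7] 20.2 rect [499.3 422.6] [40.4 13.8] 23.1
px [110.  78.] 503 h 0.0215 circ [534.9 165. ] 17.6 rect [534.7 165.4] [34.8  9.3] 28.6
px [ 31. 206.] 864 h 0.0213 circ [650.6  96.1] 57.7 rect [650.7  96.8] [ 33.3 112.2] 85.7
px [246. 189.] 1819 h 0.0496 circ [595.7 273.1] 17.0 rect [595.6 273.2] [33.9 29.6] 10.0
px [242. 368.] 301 h 0.0272 circ [776.6 296.5] 20.9 rect [778.3 296.5] [41.8  7.2] 89.1
0.604 -1.009 0.002 0.002 0.005 0.233
```

>>> carry_out:
  commands: "0.604 -1 0 0 0.005 0.1; 0.604 -1 0 0 0.005 0.233; 0.604 -1 0 0 0.005 0.233; 0.604 -1 0 0 0.005 0.233; 0.604 -1 0 0 0.005 0.233; 0.604 -1 0 0 0.005 0.233; 0.604 -1 0 0 0.005 0.233; 0.604 -1 0 0 0.005 0.233; 0.604 -1 0 0 0.005 0.233"
  gripper: -1

```text
time_s: 20.1
position: [0.4639, -0.0499, 0.1486]
tool_rot: [-0.133, -3.134, -0.0]
force: [0.9, -0.0, -0.5]
finger_gap: 0.0854
grasp_force: 0.0
```

```bash
python3 - <<'E'
from h import *
s=get_state();print(s["time_s"],s["finger_gap"],s["position"])
look("w10",.015,area=200); go(.465,-.053,.026,85)
E
```

```text
20.1 0.08540976716877437 [ 0.46390298 -0.04993467  0.14856704]
px [242. 192.] 3303 h 0.0253 circ [465.3 -55.1] 27.7 rect [465.1 -55. ] [54.5 54.8] 85.2
px [507. 241.] 243 h 0.0211 circ [529.1 158.1] 13.3 rect [529.4 155.6] [26.5  8.7] 8.7
px [334. 344.] 2161 h 0.0206 circ [623.2  18.7] 42.0 rect [623.4  19.4] [38. 83.] 84.9
px [437. 318.] 259 h 0.0209 circ [601.1 105.5] 12.4 rect [598.1 109.1] [24.6 12.5] 40.2
px [162. 356.] 1482 h 0.049 circ [ 606.4 -137.9] 15.8 rect [ 605.5 -135.3] [31.5 21.9] 20.0
-0.007 -0.010 0.408 -0.000 -0.005 0.003
```

>>> carry_out:
  commands: "-0.008 -0.017 0.15 0 -0.005 0; -0.008 -0.017 0.3 0 -0.005 0; -0.008 -0.017 0.38 0 -0.005 0; -0.008 -0.017 0.404 0 -0.005 0; -0.008 -0.017 0.404 0 -0.005 0"

```text
time_s: 20.78
position: [0.4651, -0.056, 0.0275]
tool_rot: [-0.134, -3.138, 0.001]
force: [-0.1, -0.2, 0.3]
finger_gap: 0.0854
grasp_force: 0.0
```

>>> carry_out:
  commands: "0 0 0 0 0 0; 0 0 0 0 0 0; 0 0 0 0 0 0; 0 0 0 0 0 0; 0 0 0 0 0 0; 0 0 0 0 0 0"
  gripper: 1
  newtons: 60

```text
time_s: 21.52
position: [0.4656, -0.0564, 0.0289]
tool_rot: [0.135, 3.136, -0.001]
force: [-1.7, 0.7, 11.5]
finger_gap: 0.0529
grasp_force: 61.4
```

```bash
python3 - <<'E'
from h import *
s=get_state();print(s["time_s"],s["finger_gap"],s["position"],s["force"],s["grasp_force"])
p,d,M,K=grab("wrist","w11"); Q=cloud(d,get_calibration("wrist")["T_tool_cam"],K); P=cloud(d,M,K)
for sg in (-1,1):
    g=(d>0)&(sg*Q[...,1]>.0295)&(sg*Q[...,1]<.045)&(abs(Q[...,0])<.013)&(P[...,2]>.006)&(Q[...,2]>-.02)
    print(g.sum(),np.percentile(Q[g][:,2],[50,80,90,95,99]).round(4))
go(.464,-.055,.12); go(.644,.058,.12,85)
E
```

```text
21.525 0.05293807848746336 [ 0.46560213 -0.05643619  0.02892168] [-1.70504628  0.73305257 11.53113506] 61.399079617112875
827 [-0.0068  0.002   0.0053  0.0073  0.01  ]
776 [-0.0067  0.0018  0.0052  0.0072  0.0097]
0.005 0.004 -0.304 -0.001 0.003 0.000
-0.560 0.431 -0.302 -0.001 0.003 0.001
```

View pics/w11.png

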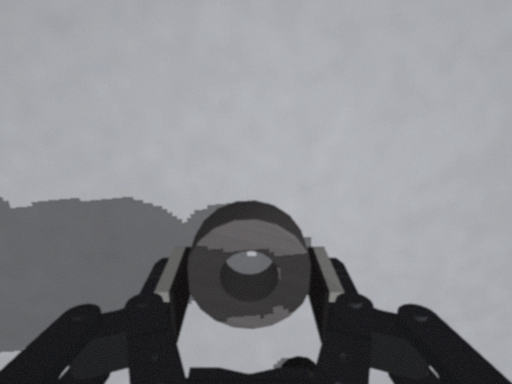

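>>> carry_out:
  commands: "0 0 0 0 0 0; 0 0 0 0 0 0; 0 0 0 0 0 0; 0 0 0.016 0 0 0; 0 0 0.016 0 0 0; 0 0 0.016 0 0 0"
  gripper: -0.8

```text
time_s: 22.32
position: [0.4647, -0.0566, 0.0224]
tool_rot: [-0.136, -3.138, 0.001]
force: [0.6, -0.4, -0.5]
finger_gap: 0.0771
grasp_force: 0.0
```

>>> carry_out:
  commands: "0 0 0 0 0 0; 0 0 0 0 0 0; 0 0 0 0 0 0; 0 0 0 0 0 0; 0 0 0 0 0 0; 0 0 0 0 0 0"
  gripper: 1
  newtons: 60

```text
time_s: 23.08
position: [0.4648, -0.0565, 0.0232]
tool_rot: [0.136, 3.138, -0.001]
force: [-1.5, 1.5, 7.7]
finger_gap: 0.0533
grasp_force: 62.8
```

```bash
python3 - <<'E'
from h import *
s=get_state();print(s["time_s"],s["finger_gap"],s["position"],s["force"],s["grasp_force"])
p,d,M,K=grab("wrist","w12"); Q=cloud(d,get_calibration("wrist")["T_tool_cam"],K); P=cloud(d,M,K)
for sg in (-1,1):
    g=(d>0)&(sg*Q[...,1]>.0295)&(sg*Q[...,1]<.045)&(abs(Q[...,0])<.013)&(P[...,2]>.006)&(Q[...,2]>-.02)
    print(g.sum(),np.percentile(Q[g][:,2],[95,99]).round(4))
go(.644,.058,.12,85)
E
```

```text
23.075 0.05334689915895565 [ 0.46483014 -0.05652239  0.02315103] [-1.4603331   1.53458915  7.70957634] 62.78477780520916
838 [0.0073 0.0102]
800 [0.007  0.0095]
-0.562 0.431 -0.323 -0.001 0.000 0.001
```

>>> carry_out:
  commands: "0 0 -0.15 0 0 0; -0.05 0.04 -0.3 0 0 0; -0.18 0.14 -0.32 0 0 0; -0.32 0.25 -0.32 0 0 0; -0.45 0.35 -0.32 0 0 0; -0.53 0.41 -0.32 0 0 0; -0.562 0.431 -0.32 0 0 0; -0.562 0.431 -0.32 0 0 0; -0.562 0.431 -0.32 0 0 0"

```text
time_s: 24.25
position: [0.6427, 0.0563, 0.1182]
tool_rot: [-0.138, -3.137, 0.003]
force: [0.1, 0.2, -3.4]
finger_gap: 0.0533
grasp_force: 66.2
```

```bash
cat >> h.py <<'E'
def box(p,d,M,K):
    P=cloud(d,M,K); m=cv2.inRange(cv2.cvtColor(p,cv2.COLOR_RGB2HSV),(100,60,40),(125,200,255))
    for c in cv2.findContours(m,0,1)[0]:
        if cv2.contourArea(c)>150:
            w=plane(c[:,0],M,K,.010)[:,:2]*1000; A=np.c_[2*w,np.ones(len(w))]; q=np.linalg.lstsq(A,(w**2).sum(1),rcond=None)[0]
            mm=np.zeros_like(m); cv2.drawContours(mm,[c],-1,255,-1); print("recess fit",q[:2].round(1),"r",np.sqrt(q[2]+q[0]**2+q[1]**2).round(1),"floor z",np.median(P[(mm>0)&(m>0)][:,2]).round(4),"enc",cv2.minEnclosingCircle(w.astype(np.float32)))
E
python3 - <<'E'
from h import *
for n in ("top0","side0"): print(n); box(*load(n))
s=get_state();print(s["time_s"],s["finger_gap"],s["position"])
box(*grab("wrist","w13"))
E
```

```text
top0
recess fit [  23.2 -641.6] r 26.6 floor z 0.0441 enc ((24.932296752929688, -643.0661010742188), 37.96920394897461)
recess fit [ 107.4 -678.6] r 40.4 floor z 0.1009 enc ((106.45509338378906, -676.5751953125), 59.500144958496094)
recess fit [ 229.7 -645.9] r 36.8 floor z 0.0436 enc ((228.07443237304688, -642.4857788085938), 54.49235153198242)
recess fit [648.7  56.2] r 34.3 floor z 0.0112 enc ((648.9718627929688, 55.907772064208984), 36.288082122802734)
recess fit [ 637.8 -145.6] r 68.9 floor z 0.0036 enc ((638.4990234375, -142.34234619140625), 86.451416015625)
side0
recess fit [649.2  54. ] r 33.8 floor z 0.009 enc ((648.838134765625, 54.42881774902344), 36.293556213378906)
recess fit [ 636.  -138.9] r 75.2 floor z 0.0005 enc ((640.1720581054688, -131.796630859375), 91.1319580078125)
24.25 0.05333899146482202 [0.64273785 0.05633859 0.11824788]
recess fit [642.1  56.3] r 30.0 floor z 0.0112 enc ((648.3966064453125, 55.68390655517578), 36.350704193115234)
recess fit [ 627.5 -175.1] r 92.0 floor z 0.0026 enc ((652.5764770507812, -117.48371887207031), 80.50541687011719)
```

View pics/w13.png

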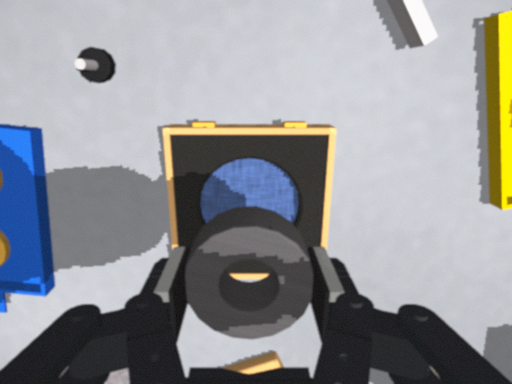

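```bash
python3 - <<'E'
from h import *
go(.6485,.0555,.0355,85)
E
```

```text
-0.019 -0.001 0.277 -0.002 -0.001 -0.001
```

>>> carry_out:
  commands: "-0.019 -0.001 0.07 0 0 0; -0.019 -0.001 0.15 0 0 0; -0.019 -0.001 0.22 0 0 0; -0.019 -0.001 0.25 0 0 0; -0.019 -0.001 0.265 0 0 0; -0.019 -0.001 0.275 0 0 0; -0.019 -0.001 0.275 0 0 0; -0.019 -0.001 0.275 0 0 0"

```text
time_s: 25.3
position: [0.6499, 0.0569, 0.0366]
tool_rot: [0.136, 3.138, -0.001]
force: [0.7, 1.2, -3.6]
finger_gap: 0.0527
grasp_force: 66.2
```

>>> carry_out:
  commands: "0 0 0.003 0 0 0; 0 0 0.003 0 0 0; 0 0 0.006 0 0 0; 0 0 0.006 0 0 0"

```text
time_s: 25.8
position: [0.6495, 0.0568, 0.0342]
tool_rot: [-0.136, -3.138, 0.001]
force: [-0.6, -0.4, -3.8]
finger_gap: 0.0531
grasp_force: 66.2
```

>>> carry_out:
  commands: "0 0 0.003 0 0 0; 0 0 0.003 0 0 0; 0 0 0.003 0 0 0"

```text
time_s: 26.18
position: [0.6497, 0.0568, 0.0333]
tool_rot: [0.136, 3.139, -0.001]
force: [0.1, -0.5, -2.8]
finger_gap: 0.0531
grasp_force: 66.4
```

>>> carry_out:
  commands: "0 0 0.002 0 0 0; 0 0 0.002 0 0 0; 0 0 0.002 0 0 0"

```text
time_s: 26.55
position: [0.6497, 0.0568, 0.0333]
tool_rot: [0.136, 3.138, -0.001]
force: [-1.9, -0.9, 6.1]
finger_gap: 0.0531
grasp_force: 67.1
```

>>> carry_out:
  commands: "0 0 0 0 0 0; 0 0 0 0 0 0; 0 0 0 0 0 0; 0 0 -0.06 0 0 0; 0 0 -0.2 0 0 0; 0 0 -0.4 0 0 0; 0 0 -0.4 0 0 0"
  gripper: -0.9

```text
time_s: 27.42
position: [0.6527, 0.0579, 0.1595]
tool_rot: [0.136, 3.128, 0.002]
force: [-0.1, 0.6, -0.9]
finger_gap: 0.0809
grasp_force: 0.0
```

```bash
python3 - <<'E'
from h import *
s=get_state();print(s["time_s"],s["finger_gap"],s["position"])
look("w14",.025,area=300); box(*load("w14")); go(.488,.447,.2,85)
E
```

```text
27.425 0.08094671099413608 [0.65271957 0.05785747 0.15953775]
px [247. 183.] 3328 h 0.0353 circ [650.   56.4] 27.8 rect [650.1  56.5] [54.3 54.5] 85.0
px [  5. 223.] 310 h 0.0368 circ [ 667.5 -140.2] 10.8 rect [ 668.2 -138. ] [ 5.4 21.6] 71.6
px [505. 320.] 542 h 0.0401 circ [798.  275.3] 22.1 rect [798.5 272.3] [44.2  6. ] 9.2
recess fit [654.7  56. ] r 10.9 floor z 0.0112 enc ((654.6978149414062, 55.97759246826172), 12.409415245056152)
recess fit [649.1  55.6] r 32.8 floor z 0.0113 enc ((647.9528198242188, 55.74378204345703), 36.47356033325195)
recess fit [ 631.7 -169.2] r 86.3 floor z 0.0032 enc ((637.752197265625, -145.8837432861328), 86.54721069335938)
0.654 1.247 -0.148 0.001 0.006 0.000
```

View pics/w14.png

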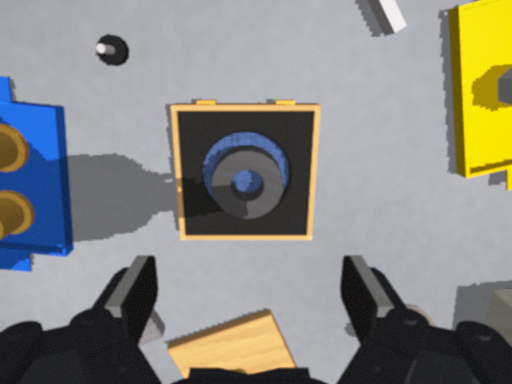

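>>> carry_out:
  commands: "0.52 1 -0.12 0 0.006 0; 0.52 1 -0.12 0 0.006 0; 0.52 1 -0.12 0 0.006 0; 0.52 1 -0.12 0 0.006 0; 0.52 1 -0.12 0 0.006 0; 0.52 1 -0.12 0 0.006 0; 0.52 1 -0.12 0 0.006 0; 0.52 1 -0.12 0 0.006 0"
  gripper: -1

```text
time_s: 28.48
position: [0.5206, 0.3677, 0.1877]
tool_rot: [-0.138, -3.132, 0.004]
force: [0.8, -0.5, 0.8]
finger_gap: 0.0852
grasp_force: 0.0
```

>>> carry_out:
  commands: "0.13 0.2 -0.03 0 0 0; 0.13 0.24 -0.03 0 0 0; 0.13 0.24 -0.03 0 0 0; 0.13 0.24 -0.03 0 0 0"

```text
time_s: 28.98
position: [0.4891, 0.4419, 0.1971]
tool_rot: [-0.14, -3.133, 0.004]
force: [0.2, -1.1, -0.9]
finger_gap: 0.0855
grasp_force: 0.0
```

```bash
cat >> h.py <<'E'
def flange(tag,z0=0.,fresh=True):
    """plate edges and sleeve from a wrist view; z0 height of the underside"""
    p,d,M,K=grab("wrist",tag) if fresh else load(tag)
    P=cloud(d,M,K); Z=P[...,2]-z0; Q=cloud(d,get_calibration("wrist")["T_tool_cam"],K)
    ok=(d>0)&(Q[...,2]>.01)
    pl=(ok&(Z>.005)&(Z<.02)).astype(np.uint8); sl=(ok&(Z>.044)&(Z<.058)).astype(np.uint8)
    L=cv2.connectedComponentsWithStats((ok&(Z>.005)&(Z<.06)).astype(np.uint8)); 
    i=1+np.argmax(L[2][1:,4]); sl[L[1]!=i]=0; hh=np.median(Z[sl>0])+z0
    c=max(cv2.findContours(sl,0,1)[0],key=cv2.contourArea); w=plane(c[:,0],M,K,hh)[:,:2]*1000
    A=np.c_[2*w,np.ones(len(w))]; q=np.linalg.lstsq(A,(w**2).sum(1),rcond=None)[0]
    print("sleeve",q[:2].round(1),"r",np.sqrt(q[2]+q[0]**2+q[1]**2).round(1),"h",hh.round(4))
    pl[L[1]!=i]=0; hp=np.median(Z[pl>0])+z0
    c=max(cv2.findContours(pl,0,cv2.CHAIN_APPROX_NONE)[0],key=cv2.contourArea); w=plane(c[:,0],M,K,hp)[:,:2]*1000
    r=cv2.minAreaRect(w.astype(np.float32)); print("plate",np.round(r[0],1),np.round(r[1],1),round(r[2],2),"h",hp.round(4))
    return p,d,M,K
E
python3 - <<'E'
from h import *
s=get_state();print(s["time_s"],s["finger_gap"],s["position"],s["qpos"].round(2),yawof(s))
flange("w15")
E
```

```text
28.975 0.08554868733723076 [0.48912749 0.44193943 0.19712105] [-0.59  0.61 -0.32  1.47  0.2   1.1   0.54] 84.87205453843522
sleeve [491.9 440.2] r 22.6 h 0.0501
plate [492.  440.2] [90.  89.4] 5.45 h 0.0109
```

View pics/w15.png

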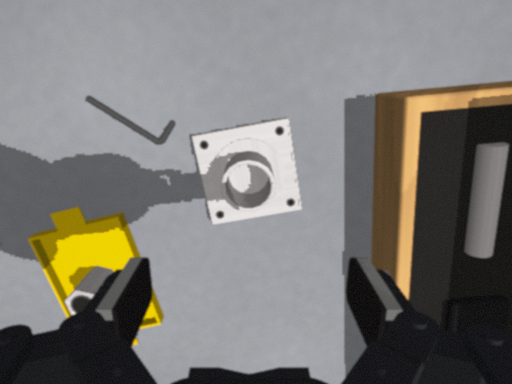

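```bash
python3 - <<'E'
from h import *
go(.492,.4402,.031,95.45)
E
```

```text
-0.013 -0.003 0.554 -0.002 -0.006 -0.177
```

>>> carry_out:
  commands: "-0.013 -0.003 0.1 -0.002 -0.006 -0.1; -0.013 -0.003 0.28 -0.002 -0.006 -0.177; -0.013 -0.003 0.44 -0.002 -0.006 -0.177; -0.013 -0.003 0.53 -0.002 -0.006 -0.177; -0.013 -0.003 0.553 -0.002 -0.006 -0.177; -0.013 -0.003 0.553 -0.002 -0.006 -0.177; -0.013 -0.003 0.553 -0.002 -0.006 -0.177"

```text
time_s: 29.9
position: [0.4913, 0.4435, 0.0334]
tool_rot: [-0.154, 3.136, 0.005]
force: [0.2, 0.6, 0.0]
finger_gap: 0.0857
grasp_force: 0.0
```

>>> carry_out:
  commands: "0 0 0 0 0 0; 0 0 0 0 0 0; 0 0 0 0 0 0; 0 0 0 0 0 0; 0 0 0 0 0 0; 0 0 0 0 0 0"
  gripper: 1
  newtons: 60

```text
time_s: 30.65
position: [0.4907, 0.443, 0.0328]
tool_rot: [-0.155, 3.137, 0.003]
force: [-0.1, -2.3, 6.5]
finger_gap: 0.0452
grasp_force: 60.7
```

```bash
python3 - <<'E'
from h import *
s=get_state();print(s["time_s"],s["finger_gap"],s["position"],s["force"],s["grasp_force"],yawof(s))
flange("w16")
p,d,M,K=load("w16"); Q=cloud(d,get_calibration("wrist")["T_tool_cam"],K)
for sg in (-1,1):
    g=(d>0)&(sg*Q[...,1]>.026)&(sg*Q[...,1]<.04)&(abs(Q[...,0])<.013)&(cloud(d,M,K)[...,2]>.014)&(Q[...,2]>-.02)
    print(g.sum(),np.percentile(Q[g][:,2],[95,99]).round(4))
E
```

```text
return _methods._mean(a, axis=axis, dtype=dtype,
  ret = ret.dtype.type(ret / rcount)
Traceback (most recent call last):
  File "h.py", line 58, in flange
    c=max(cv2.findContours(sl,0,1)[0],key=cv2.contourArea); w=plane(c[:,0],M,K,hh)[:,:2]*1000
ValueError: max() iterable argument is empty
```

>>> carry_out:
  commands: "0 0 -0.05 0 0 0; 0 0 -0.2 0 0 0; 0 0 -0.4 0 0 0; 0.02 -0.15 -0.6 0 0 0.03; 0.03 -0.3 -0.75 0 0 0.06; 0.04 -0.45 -0.87 0 0 0.1; 0.06 -0.62 -0.95 0 0 0.14; 0.07 -0.8 -0.95 0 0 0.177; 0.08 -0.97 -0.95 0 0 0.177; 0.08 -1 -0.95 0 0 0.177"

```text
time_s: 31.95
position: [0.496, 0.1373, 0.317]
tool_rot: [0.145, 3.138, -0.0]
force: [0.4, 0.3, -2.6]
finger_gap: 0.0454
grasp_force: 62.3
```

```bash
python3 - <<'E'
from h import *
s=get_state();print(s["time_s"],s["finger_gap"],s["position"],s["force"],s["grasp_force"],yawof(s),s["qpos"].round(2))
go(.5,-.25,.32,85.2)
E
```

```text
31.95 0.045357393771587144 [0.49599665 0.13729464 0.31695819] [ 0.3988419   0.25065029 -2.6403322 ] 62.31657385826111 84.69564376578002 [-0.08  0.29 -0.32  1.67  0.1   1.2   1.05]
-0.133 -1.284 -0.010 -0.000 0.001 -0.008
```

>>> carry_out:
  commands: "-0.02 -0.16 0 0 0 0; -0.04 -0.34 0 0 0 0; -0.06 -0.52 0 0 0 0; -0.08 -0.7 0 0 0 0; -0.1 -0.88 0 0 0 0; -0.11 -0.97 0 0 0 0; -0.11 -1 0 0 0 0; -0.11 -1 0 0 0 0"

```text
time_s: 32.95
position: [0.5031, -0.1589, 0.3157]
tool_rot: [-0.135, -3.139, -0.004]
force: [-0.1, -0.0, -3.4]
finger_gap: 0.0451
grasp_force: 62.5
```

>>> carry_out:
  commands: "-0.02 -0.14 0 0 0 -0.008; -0.02 -0.26 0 0 0 -0.008; -0.02 -0.284 0 0 0 -0.008; -0.02 -0.284 0 0 0 -0.008; -0.02 -0.284 0 0 0 -0.008"

```text
time_s: 33.58
position: [0.5022, -0.2431, 0.3156]
tool_rot: [0.118, 3.139, 0.005]
force: [0.0, -1.0, -2.0]
finger_gap: 0.0455
grasp_force: 62.5
```

```bash
python3 - <<'E'
from h import *
s=get_state();print(s["time_s"],s["position"],yawof(s),s["joint_vel"].max(),s["qpos"].round(2))
p,d,M,K=grab("wrist","w17"); P=cloud(d,M,K); Q=cloud(d,get_calibration("wrist")["T_tool_cam"],K)
m=((abs(P[...,2]-.131)<.005)&(Q[...,2]>.1)).astype(np.uint8)
c=max(cv2.findContours(m,0,cv2.CHAIN_APPROX_NONE)[0],key=cv2.contourArea); print("stage z",np.median(P[m>0][:,2]))
w=plane(c[:,0],M,K,.13)[:,:2]*1000; print(cv2.minAreaRect(w.astype(np.float32)))
E
```

```text
33.575 [ 0.50218922 -0.24313956  0.31561929] 85.68502561068182 0.007491309146540906 [ 0.52  0.35 -0.16  1.57  0.05  1.23  1.85]
stage z 0.1304886325360682
((517.7630615234375, -407.2740478515625), (150.6250762939453, 150.18431091308594), 85.04546356201172)
```

View pics/w17.png

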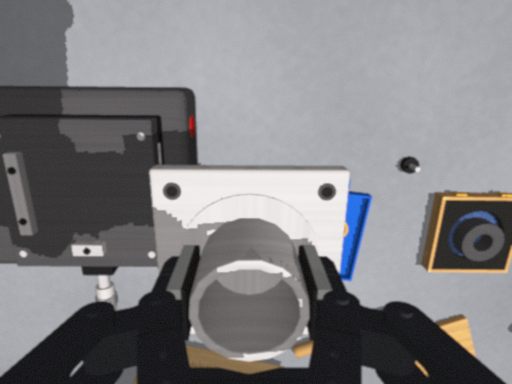

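```bash
cat > stops.py <<'E'
from h import *
def stops(tag):
    p,d,M,K=load(tag); P=cloud(d,M,K); g=p.min(2)
    c0=np.array([517.8,-407.3])
    W=plane(np.argwhere(np.ones(d.shape))[:,::-1],M,K,.14)[:,:2].reshape(*d.shape,2)*1000-c0
    a=np.radians(-4.95); S=W@np.array([[np.cos(a),-np.sin(a)],[np.sin(a),np.cos(a)]])
    near=(abs(S)<75).all(2); m=((g>105)&near&(P[...,2]>.132)&(P[...,2]<.148)).astype(np.uint8)
    for c in cv2.findContours(m,0,cv2.CHAIN_APPROX_NONE)[0]:
        if cv2.contourArea(c)<60: continue
        w=plane(c[:,0],M,K,.14)[:,:2]*1000; r=cv2.minAreaRect(w.astype(np.float32)); s=(np.array(r[0])-c0)@np.array([[np.cos(a),-np.sin(a)],[np.sin(a),np.cos(a)]])
        print("centre",np.round(r[0],1),"size",np.round(r[1],1),"ang",round(r[2],2),"stand frame",s.round(1))
E
python3 - <<'E'
from stops import *
stops("w17"); s=get_state()
p,d,M,K=load("w17"); T=get_calibration("wrist")["T_tool_cam"]; Q=cloud(d,T,K)
# plate in tool frame: near edge direction and corner
m=((abs(Q[...,2]-.024)<.012)&(abs(Q[...,1])<.06)&(Q[...,0]>.0)&(p.min(2)>60)&(d>0)).astype(np.uint8)
ys,xs=np.nonzero(m); e=[]
for u in range(170,330,4):
    v=np.nonzero(m[:,u])[0]
    if len(v): e.append((u,v.min()))
e=np.array(e); q=plane(e,T,K,.0228)  # plate top plane in tool frame
k=np.polyfit(q[:,1],q[:,0],1); print("edge x",k, "deg",np.degrees(np.arctan(k[0])), "res",(q[:,0]-np.polyval(k,q[:,1])).std())
for v in (185,200): 
    u=np.nonzero(m[v,140:360])[0]+140; print(plane([[u.min(),v],[u.max(),v]],T,K,.0228)[:,1])
E
```

```text
centre [ 567.4 -405.3] size [33.7 15.4] ang 87.89 stand frame [49.3  6.3]
centre [ 508. -458.] size [11.5 79.4] ang 85.19 stand frame [ -5.4 -51.4]
edge x [-0.00986392  0.04488689] deg -0.5651424484961063 res 0.00013541201771719743
[-0.04468715  0.04414545]
[-0.04443106  0.04434782]
```

```bash
python3 - <<'E'
from h import *
s=get_state(); print(s["position"],yawof(s))
go(.5118,-.401,.24,85.68); go(.5118,-.401,.170,85.68)
E
```

```text
[ 0.50209681 -0.24340268  0.31563426] 85.67104330170491
-0.072 -0.522 0.251 0.003 0.000 -0.000
-0.072 -0.523 0.484 0.003 0.000 -0.000
```

>>> carry_out:
  commands: "-0.02 -0.14 0.05 0.003 0 0; -0.045 -0.29 0.15 0.003 0 0; -0.06 -0.42 0.22 0.003 0 0; -0.072 -0.5 0.25 0.003 0 0; -0.072 -0.522 0.25 0.003 0 0; -0.072 -0.522 0.25 0.003 0 0; -0.072 -0.522 0.25 0.003 0 0; -0.072 -0.522 0.25 0.003 0 0"

```text
time_s: 34.62
position: [0.5114, -0.4019, 0.241]
tool_rot: [0.121, 3.138, -0.002]
force: [-0.6, -0.5, -3.2]
finger_gap: 0.045
grasp_force: 62.5
```

```bash
python3 - <<'E'
from h import *
s=get_state(); print(s["position"],yawof(s),s["force"],s["qpos"].round(2))
grab("top","top1"); go(.5118,-.401,.168,85.68)
p=load("top1")[0][120:270,320:512]; cv2.imwrite("pics/top1c.png",cv2.resize(p,None,fx=3.5,fy=3.5,interpolation=2)[...,::-1])
E
```

```text
[ 0.51144671 -0.40193839  0.24103512] 85.60226685851788 [-0.64432231 -0.54262404 -3.22537291] [ 0.7   0.55 -0.12  1.44  0.07  1.15  2.06]
-0.001 0.005 0.243 -0.001 0.001 -0.002
```

View pics/top1c.png

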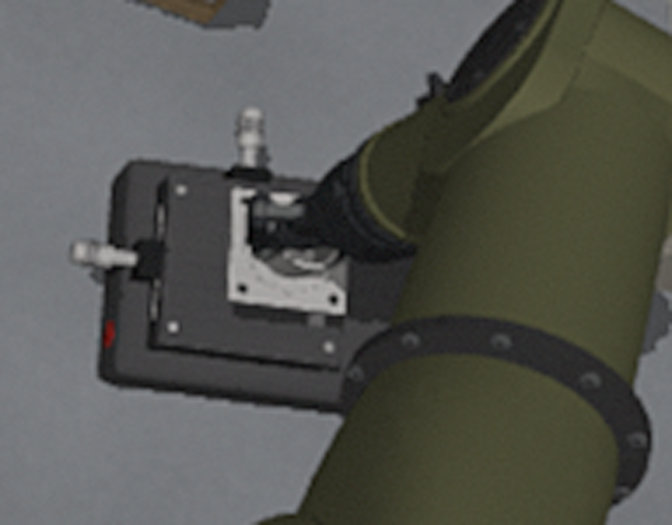

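```bash
python3 - <<'E'
from h import *
p,d,M,K=load("top1"); P=cloud(d,M,K); c=np.array([.5016,-.594])
r=np.hypot(P[...,0]-c[0],P[...,1]-c[1])
for lo,hi in ((0,.03),(.03,.06),(.06,.1),(.1,.15),(.15,.2)):
    q=P[(r>=lo)&(r<hi)&(d>0)]; print(lo,hi,len(q), np.percentile(q[:,2],[2,25,50,75,98]).round(2) if len(q) else "")
arm=P[(P[...,2]>.3)&(d>0)&(P[...,1]<-.15)]
for z in np.arange(.3,.9,.08):
    q=arm[(arm[:,2]>z)&(arm[:,2]<z+.08)]
    if len(q): print(round(z,2),len(q),q.min(0).round(2),q.max(0).round(2))
p0,d0,M0,K0=load("top0"); P0=cloud(d0,M0,K0); q=P0[(P0[...,2]>.2)&(P0[...,1]<-.3)&(P0[...,1]>-.7)&(P0[...,0]>.3)&(P0[...,0]<.7)]; 
for z in np.arange(.2,.6,.06):
    k=q[(q[:,2]>z)&(q[:,2]<z+.06)]
    if len(k): print("col",round(z,2),len(k),k.min(0).round(3),k.max(0).round(3))
E
```

```text
0 0.03 0 
0.03 0.06 129 [0.09 0.09 0.09 0.38 0.42]
0.06 0.1 267 [0.09 0.09 0.09 0.09 0.09]
0.1 0.15 403 [-0.    0.    0.09  0.13  0.14]
0.15 0.2 2007 [-0.    0.    0.09  0.22  0.64]
0.3 422 [ 0.47 -0.61  0.3 ] [ 0.54 -0.33  0.38]
0.38 618 [ 0.47 -0.57  0.38] [ 0.55 -0.36  0.46]
0.46 355 [ 0.48 -0.39  0.46] [ 0.56 -0.36  0.51]
0.54 878 [ 0.43 -0.42  0.54] [ 0.57 -0.3   0.62]
0.62 6242 [ 0.16 -0.42  0.62] [ 0.56 -0.15  0.7 ]
0.7 10995 [ 0.16 -0.33  0.7 ] [ 0.38 -0.15  0.78]
0.78 5133 [ 0.18 -0.25  0.78] [ 0.28 -0.15  0.8 ]
col 0.2 298 [ 0.472 -0.604  0.2  ] [ 0.53  -0.563  0.26 ]
col 0.26 278 [ 0.472 -0.602  0.26 ] [ 0.6   -0.562  0.319]
col 0.32 641 [ 0.468 -0.607  0.32 ] [ 0.602 -0.529  0.38 ]
col 0.38 778 [ 0.471 -0.574  0.38 ] [ 0.582 -0.528  0.429]
```

>>> carry_out:
  commands: "0 0.005 0.08 0 0 0; 0 0.005 0.16 0 0 0; 0 0.005 0.21 0 0 0; 0 0.005 0.235 0 0 0; 0 0.005 0.245 0 0 0; 0 0.005 0.25 0 0 0; 0 0.005 0.25 0 0 0; 0 0.005 0.25 0 0 0"

```text
time_s: 35.67
position: [0.5111, -0.4018, 0.1656]
tool_rot: [0.123, 3.139, -0.003]
force: [-0.3, 0.5, -2.7]
finger_gap: 0.0451
grasp_force: 62.5
```

>>> carry_out:
  commands: "0 0 0.003 0 0 0; 0 0 0.003 0 0 0; 0 0 0.006 0 0 0; 0 0 0.006 0 0 0"

```text
time_s: 36.17
position: [0.5109, -0.4016, 0.1632]
tool_rot: [-0.123, -3.139, 0.002]
force: [0.2, 0.1, -2.4]
finger_gap: 0.0448
grasp_force: 62.5
```

>>> carry_out:
  commands: "0 0 0.002 0 0 0; 0 0 0.002 0 0 0; 0 0 0.002 0 0 0"

```text
time_s: 36.55
position: [0.5109, -0.4017, 0.1629]
tool_rot: [-0.123, -3.139, 0.002]
force: [-1.3, 0.7, 0.2]
finger_gap: 0.0452
grasp_force: 62.7
```

>>> carry_out:
  commands: "0 -0.004 0 0 0 0; 0 -0.008 0 0 0 0; 0 -0.011 0 0 0 0; 0 -0.013 0 0 0 0; 0 -0.013 0 0 0 0; 0 -0.013 0 0 0 0"

```text
time_s: 37.3
position: [0.5109, -0.4055, 0.1629]
tool_rot: [0.123, 3.139, -0.002]
force: [1.0, 1.8, 2.6]
finger_gap: 0.0452
grasp_force: 62.9
```

>>> carry_out:
  commands: "-0.005 0 0 0 0 0; -0.01 0 0 0 0 0; -0.015 0 0 0 0 0; -0.018 0 0 0 0 0; -0.018 0 0 0 0 0; -0.018 0 0 0 0 0"

```text
time_s: 38.05
position: [0.5158, -0.4067, 0.1629]
tool_rot: [-0.124, -3.139, 0.004]
force: [-4.8, -2.6, 5.1]
finger_gap: 0.0451
grasp_force: 63.1
```

>>> carry_out:
  commands: "0 0 0 0 0 0; 0 0 0 0 0 0; 0 0 0 0 0 0; 0 0 0 0 0 0; 0 0 -0.01 0 0 0; 0 0 -0.01 0 0 0"
  gripper: -0.41

```text
time_s: 38.8
position: [0.5162, -0.4062, 0.1662]
tool_rot: [0.123, 3.139, -0.003]
force: [-0.9, -0.8, -0.0]
finger_gap: 0.0602
grasp_force: 0.0
```

```bash
python3 - <<'E'
from h import *
s=get_state(); print(s["time_s"],s["position"],yawof(s),s["force"],s["finger_gap"])
p,d,M,K=grab("wrist","w20"); cv2.imwrite("pics/w20c.png",p[...,::-1])
E
```

```text
38.8 [ 0.5161867  -0.40615206  0.16615929] 85.50798532994241 [-0.87449949 -0.78515355 -0.02857393] 0.06015779834332121
```

View pics/w20.png

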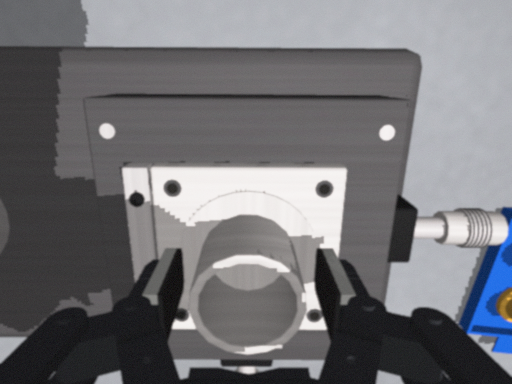

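>>> carry_out:
  commands: "0 0 0.02 0 0 0; 0 0 0.02 0 0 0; 0 0 0.027 0 0 0; 0 0 0.027 0 0 0"
  gripper: -0.15

```text
time_s: 39.35
position: [0.5159, -0.406, 0.1574]
tool_rot: [-0.123, -3.139, 0.002]
force: [0.6, -0.0, -0.3]
finger_gap: 0.0492
grasp_force: 0.0
```

>>> carry_out:
  commands: "0 -0.003 0 0 0 0; 0 -0.005 0 0 0 0; 0 -0.007 0 0 0 0; 0 -0.007 0 0 0 0; 0 -0.007 0 0 0 0"

```text
time_s: 39.98
position: [0.5159, -0.4078, 0.1577]
tool_rot: [-0.123, -3.139, 0.001]
force: [-0.1, 2.2, 0.7]
finger_gap: 0.0489
grasp_force: 0.9
```

>>> carry_out:
  commands: "0 -0.002 0 0 0 0; 0 -0.002 0 0 0 0; 0 -0.002 0 0 0 0"

```text
time_s: 40.35
position: [0.5159, -0.4085, 0.1577]
tool_rot: [-0.123, -3.139, 0.002]
force: [-0.2, 2.2, 1.4]
finger_gap: 0.0494
grasp_force: 1.2
```

>>> carry_out:
  commands: "0 -0.002 0 0 0 0; 0 -0.002 0 0 0 0; 0 -0.002 0 0 0 0"

```text
time_s: 40.72
position: [0.5159, -0.4087, 0.1577]
tool_rot: [-0.122, -3.139, 0.001]
force: [-0.2, 5.3, 2.5]
finger_gap: 0.0493
grasp_force: 2.6
```

>>> carry_out:
  commands: "0 -0.001 0 0 0 0; 0 -0.001 0 0 0 0; 0 -0.001 0 0 0 0"

```text
time_s: 41.1
position: [0.5159, -0.4087, 0.1577]
tool_rot: [-0.122, -3.139, 0.0]
force: [0.1, 5.6, 2.8]
finger_gap: 0.0488
grasp_force: 2.9
```

>>> carry_out:
  commands: "0 0.008 0 0 0 0; 0 0.008 0 0 0 0; 0 0.008 -0.1 0 0 0; 0 0.008 -0.22 0 0 0; 0 0.008 -0.23 0 0 0.17; 0 0.008 -0.23 0 0 0.34; 0 0.008 -0.23 0 0 0.51; 0 0.008 -0.23 0 0 0.68; 0 0.008 -0.23 0 0 0.8; 0 0.008 -0.23 0 0 0.8"
  gripper: -0.5

```text
time_s: 42.35
position: [0.5157, -0.4076, 0.2266]
tool_rot: [1.388, 2.818, -0.004]
force: [-0.3, -0.7, -0.4]
finger_gap: 0.0636
grasp_force: 0.0
```

>>> carry_out:
  commands: "0 0 0 0 0 0.17; 0 0 0 0 0 0.34; 0 0 0 0 0 0.51; 0 0 0 0 0 0.65; 0 0 0 0 0 0.7; 0 0 0 0 0 0.7; 0 0 0 0 0 0.7"

```text
time_s: 43.22
position: [0.5158, -0.4073, 0.2267]
tool_rot: [2.304, 2.135, -0.002]
force: [-0.3, 0.2, 0.1]
finger_gap: 0.0639
grasp_force: 0.0
```

```bash
python3 - <<'E'
from h import *
s=get_state(); print(s["time_s"],s["position"],yawof(s),s["force"],s["finger_gap"],s["qpos"].round(2))
try: flange("w21",.13)
except Exception as e: print(e)
from stops import stops
go(.516,-.407,.157,-4.95)
E
```

```text
43.225 [ 0.51581953 -0.40734693  0.2266658 ] -4.352939595795109 [-0.27283013  0.18665651  0.09447685] 0.06394024217005975 [ 0.46  0.59  0.3   1.45 -0.18  1.13  0.71]
sleeve [ 517.7 -406.7] r 22.9 h 0.1801
plate [ 523.3 -413.4] [102.5 101.6] 85.12 h 0.1408
0.001 0.001 0.232 -0.000 0.001 0.009
```

View pics/w21.png

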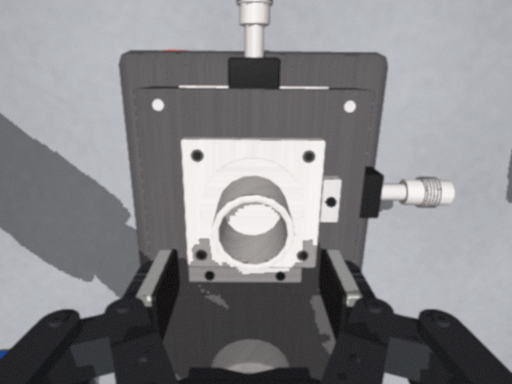

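>>> carry_out:
  commands: "0.001 0.004 0.1 0 0 0; 0.001 0.004 0.19 0 0 0; 0.001 0.004 0.225 0 0 0; 0.001 0.004 0.231 0 0 0; 0.001 0.004 0.231 0 0 0"

```text
time_s: 43.9
position: [0.5174, -0.4075, 0.1583]
tool_rot: [2.305, 2.131, -0.001]
force: [-0.6, -0.1, 0.5]
finger_gap: 0.0642
grasp_force: 0.0
```

>>> carry_out:
  commands: "0 0 0 0 0 0; 0 0 0 0 0 0; 0 0 0 0 0 0"
  gripper: -0.15

```text
time_s: 44.28
position: [0.5172, -0.4071, 0.1577]
tool_rot: [2.306, 2.132, -0.001]
force: [-0.1, -0.4, 0.0]
finger_gap: 0.0493
grasp_force: 0.0
```

>>> carry_out:
  commands: "0 0.003 0 0 0 0; 0 0.005 0 0 0 0; 0 0.005 0 0 0 0; 0 0.005 0 0 0 0"

```text
time_s: 44.78
position: [0.5186, -0.4071, 0.1573]
tool_rot: [2.306, 2.132, -0.002]
force: [0.7, 1.3, -1.0]
finger_gap: 0.0493
grasp_force: 0.0
```

>>> carry_out:
  commands: "0 0.002 0 0 0 0; 0 0.003 0 0 0 0; 0 0.003 0 0 0 0; 0 0.003 0 0 0 0"

```text
time_s: 45.28
position: [0.5195, -0.4072, 0.1574]
tool_rot: [2.306, 2.132, -0.002]
force: [0.0, -0.3, -0.2]
finger_gap: 0.0491
grasp_force: 0.0
```

>>> carry_out:
  commands: "0 0.002 0 0 0 0; 0 0.002 0 0 0 0; 0 0.002 0 0 0 0"

```text
time_s: 45.65
position: [0.5201, -0.4072, 0.1573]
tool_rot: [2.306, 2.132, -0.002]
force: [-0.4, 0.0, 0.2]
finger_gap: 0.0492
grasp_force: 0.0
```

>>> carry_out:
  commands: "0 0.002 0 0 0 0; 0 0.002 0 0 0 0; 0 0.002 0 0 0 0"

```text
time_s: 46.02
position: [0.5202, -0.4073, 0.1573]
tool_rot: [-2.307, -2.132, 0.002]
force: [-3.1, 0.7, 1.1]
finger_gap: 0.0492
grasp_force: 1.2
```

>>> carry_out:
  commands: "0 0.002 0 0 0 0; 0 0.002 0 0 0 0; 0 0.002 0 0 0 0"

```text
time_s: 46.4
position: [0.5205, -0.4073, 0.1573]
tool_rot: [-2.307, -2.132, 0.003]
force: [-4.5, 1.7, 3.0]
finger_gap: 0.0491
grasp_force: 2.4
```

>>> carry_out:
  commands: "0 0.0015 0 0 0 0; 0 0.0015 0 0 0 0; 0 0.0015 0 0 0 0"

```text
time_s: 46.78
position: [0.5206, -0.4073, 0.1573]
tool_rot: [-2.306, -2.131, 0.003]
force: [-5.5, 1.8, 3.5]
finger_gap: 0.0493
grasp_force: 3.1
```

>>> carry_out:
  commands: "0 -0.009 0 0 0 0; 0 -0.009 0 0 0 0; 0 -0.009 -0.04 0 0 0; 0 -0.009 -0.15 0 0 0; 0 -0.009 -0.25 0 0 0; 0 -0.009 -0.25 0 0 0; 0 -0.009 -0.25 0 0 0"
  gripper: -0.6

```text
time_s: 47.65
position: [0.5192, -0.4068, 0.2325]
tool_rot: [2.306, 2.132, -0.001]
force: [-0.1, 0.8, 0.4]
finger_gap: 0.0683
grasp_force: 0.0
```

```bash
cat > fit.py <<'E'
from h import *
def fit(tag):
    p,d,M,K=grab("wrist",tag); P=cloud(d,M,K); Q=cloud(d,get_calibration("wrist")["T_tool_cam"],K)
    g=p.min(2); a=np.radians(-4.95); c0=np.array([.5178,-.4073])
    W=plane(np.argwhere(np.ones(d.shape))[:,::-1],M,K,.14)[:,:2].reshape(*d.shape,2)-c0
    S=W@np.array([[np.cos(a),-np.sin(a)],[np.sin(a),np.cos(a)]])*1000
    # bright top at .14: crop stage-aligned ortho picture, 4 px per mm, stand x right, y up
    xs=np.arange(-70,75,.25); gx,gy=np.meshgrid(xs,-xs); Rm=np.array([[np.cos(a),np.sin(a)],[-np.sin(a),np.cos(a)]])
    w=np.c_[gx.ravel(),gy.ravel()]@Rm/1000+c0; X=np.c_[w,np.full(len(w),.14)]
    C=(X-M[:3,3])@M[:3,:3]; u=K[0,0]*C[:,0]/-C[:,2]+K[0,2]; v=-K[1,1]*C[:,1]/-C[:,2]+K[1,2]
    o=cv2.remap(p,u.reshape(gx.shape).astype(np.float32),v.reshape(gx.shape).astype(np.float32),cv2.INTER_LINEAR)
    cv2.imwrite(f"pics/{tag}o.png",o[...,::-1]); return o
E
python3 - <<'E'
from fit import *
s=get_state(); print(s["time_s"],s["position"],yawof(s),s["force"],s["finger_gap"])
o=fit("w22"); flange("w22",.13,False)
E
```

```text
47.65 [ 0.51916893 -0.40684582  0.23246095] -4.4757434416113036 [-0.1032689   0.81510491  0.42084998] 0.06834236015952756
sleeve [ 518.  -406.7] r 22.9 h 0.1801
plate [ 523.4 -413.4] [102.5 101.3] 85.14 h 0.1408
```

View pics/w22o.png

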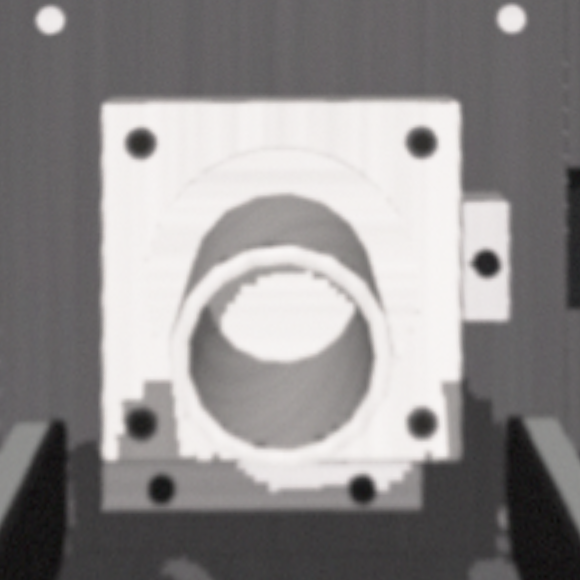

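```bash
python3 - <<'E'
from h import *
o=cv2.imread("pics/w22o.png",0)
print(o[215:310:15,450:476:2]); print(o[446:476:2,[150,200,260,300,340,400]].T)
E
```

```text
[[243 243 241 233 214 195 198 214 226 230 232 231 231]
 [243 244 242 238 228 209 203 209 223 229 231 230 230]
 [243 242 240 232 218 206 200 216 225 230 231 231 230]
 [243 243 242 234 218 192 195 207 218 212 188 153 110]
 [244 243 241 238 229 215 209 215 223 229 231 229 218]
 [244 243 242 234 217 200 200 214 225 230 230 231 230]
 [245 244 242 236 223 199 195 204 222 228 230 230 230]]
[[157 157 157 156 156 151 145 136 135 137 140 142 142 140 136]
 [240 240 239 238 236 229 211 183 162 144 139 139 141 143 145]
 [163 195 228 235 240 240 237 234 231 229 229 229 230 230 230]
 [190 211 230 238 240 239 237 235 232 230 228 229 231 232 232]
 [232 233 234 237 236 234 224 214 204 212 222 229 232 233 232]
 [240 239 239 239 236 232 224 216 209 218 224 227 226 225 224]]
```

>>> carry_out:
  commands: "0 0 -0.1 0 0 0; 0 0 -0.2 0 0 0; 0 0 -0.2 0 0 0; 0 0 -0.2 0 0 0"

```text
time_s: 48.2
position: [0.5188, -0.4066, 0.291]
tool_rot: [-2.306, -2.132, 0.002]
force: [-0.4, -0.9, 0.4]
finger_gap: 0.0683
grasp_force: 0.0
```

```bash
python3 - <<'E'
from h import *
s=get_state(); print(s["time_s"],s["position"],s["force"])
p=grab("top","top2")[0][120:270,130:430]; cv2.imwrite("pics/top2c.png",cv2.resize(p,None,fx=2.6,fy=2.6,interpolation=2)[...,::-1])
E
```

```text
48.2 [ 0.5188339  -0.40656191  0.29100906] [-0.37593981 -0.9254141   0.38449896]
```

View pics/top2c.png

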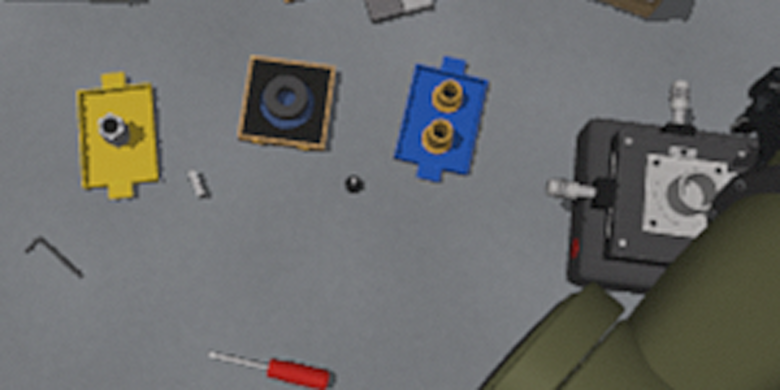

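The top view shows every piece in place: nut at (112,128), ring at (288,97), bushes at (450,95) and (438,135), and the flange against the stops at (690,195).

```bash
python3 -c "
from cell import *
print(close_job())"
```

```text
the job is handed in; nothing more can be done
None
```

The job is handed in at about 48 s: both bushes stand in the blue tray, the nut stands in the yellow tray, the ring gauge lies flat in its recess, and the flanged sleeve sits square against both stops, to within about 0.4 mm as far as the wrist camera can resolve.

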